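Pack curd cups into carriers off the flow lane

ROBOT

A 7-joint arm with a two-finger parallel gripper is mounted at the origin on the work surface. World frame = base frame: x ahead of the robot, y to its left, z up, the work surface at z = 0. Lengths are in m, angles in degrees, forces in N, time in s.
With the tool pointing down it reaches from about 0.4 to 0.9 m from the base axis. Payload 5.6 kg.
Tool frame: the origin (TCP) lies on the centre line of the jaws, within the pads' length; the fingertips stand 11 mm ahead of it and the grasp point (between the pads) lies 8 mm behind it; x points along the fingers, y is the direction in which the jaws open and shut, and the axes are right-handed (so a half turn about x gives the same grasp; the last joint's range is limited). The gripper opens to 92 mm and grips with 3 to 60 N. Pads are 20 mm wide; open, the fingers measure 128 mm over their backs; the gripper's body (75 mm by 189 mm) begins 69 mm behind the grasp point.
Start: joints at [61.994, 26.786, -0.665, 91.828, 0.344, 61.387, -3.226], TCP at [0.28, -0.586, 0.226] pointing down, gripper open.
Joint ranges: [-144.91, 144.91], [-17.63, 115.5], [-89.93, 88.59], [15.96, 139.68], [-74.01, 254.01], [8.47, 105.57], [-167.45, 167.45]. Speed limits (degrees/s): [147.25, 147.25, 180, 180, 180, 180, 180].

INTERFACE

Orientations are given as a 3x3 rotation matrix whose columns are the frame's x, y, z axes.
In Python, from workcell import bot gives the robot as it stands.
- The arm moves only by the shell command python3 -m creep 'ROWS'. ROWS is JSON, a list of rows, each an object of numbers: "hand": the opening, from 0 (shut) to 1 (fully open); "tx", "ty", "tz": the shift along the tool's x, y, z in cm; "rx", "ry", "rz": the turn, a rotation vector about the tool's x, y, z in degrees. A call has 1 to 12 rows; each row shifts and turns the pose as measured when the row begins, along the tool's axes as they then stand; what a row does not reach is not made up. A row lasts 1/8 s, in which the tool goes at most 62.5 mm and 10.7 degrees, less where a joint would pass 70% of its speed; a pose out of reach is approached as far as the arm can. A call is refused whole if a number of a shift passes 6.25 or a number of a turn 10.7, either way. A call with a gripper value outside its range is refused whole. The fingers move at their own pace and stop on an object; the grip force is fixed at half the most. Time passes only in rows, so rows that do not move let the fingers close. It gives the time, the measured TCP pose, the force and the opening at its end, in the units of the state.
- bot.observe(): the state, without advancing time (a new reading comes with each control period).
- bot.capture(name): name is "side" or "top"; returns a dict with "frame" (384x512x3 uint8, red, green, blue), "K" (3x3 intrinsics, pixels), "k1" (the pictures are not rectified: a ray, as slopes to the right and down, at radius r is drawn at 1 + k1 r^2 times it, then the intrinsics apply), "camera_from_world" (4x4, takes a point from world to camera coordinates). Camera axes: x right, y up, looking along -z (the intrinsics and any distortion apply to the point x, -y, -z); pixel columns grow to the right and rows downward; lengths in m; the calibration is good to about 2 mm. A picture is of the moment at which its call begins. There is no depth.
- bot.sign_off(): hands the job in, once; it reports no verdict.
The state is a dict: "time_s": time; "joints": joint angles; "dq": joint speeds; "joint_torque": joint torques, N m; "tool_pos": TCP position; "orientation": TCP orientation; "force": force on the tool from outside, world axes, zero at the start; "torque": the same for the moment, N m; "width": finger opening in m.
Only numpy, scipy, OpenCV 4.12 (cv2) and the standard library are available. Lean on these libraries where they do the work, as an engineer would, in place of code of your own. Each camera call takes 0.05 s, during which the arm holds its last target. There are 200 camera calls.

TASK

Pack all the clay cups from the blue basin for delivery: take the front two-cup carrier off the sloped roller lane, letting the ones behind roll down to the stop, set it flat on the wooden ware board and stand a cup upright in each of its two compartments. Go on with the next carrier at the front of the lane until every cup is packed, using no more carriers than the cups need, and leave the remaining carriers waiting in the lane. Do not disturb the vase, the jar or the brush.

Things in the scene. Friction and masses are not known exactly. Their poses are not given: they have to be found in the camera images.
- lane: Fixed 450 mm long roller lane between aluminium rails (184 mm over them), yellow front stop, blue legs. Origin on the table under the middle of the stop's inner face, x level up the lane, z up. Roller tops are 100 mm above the origin at the stop and rise along x at 0.08 rad; stop and rails stand 16 mm above them. Carriers queue side by side, broadside on; when the front one is lifted out the rest roll down within 2 s.
- carrier1_grip (a point): Plywood carrier 1, first in the lane, at the stop at the start: 164 mm long (own x, across the lane, to lane +y), 78 mm wide, 6 mm base, lips 6 mm thick with tops 21 mm above the underside, 0.26 kg. A brown grip board stands across its middle: 18 mm thick (x), 56 mm wide (y), top 80 mm above the underside. Point: middle of the grip board, 62 mm above the underside; own z up. At the stop it lies at lane x = 35 mm.
- carrier1_a (a point): Compartment a of carrier 1, 66 by 66 mm inside the lips, 42 mm along the carrier's own +x from the grip board's middle. Point: where a cup's centre (half-way up) is when it stands in the middle, 24 mm above the compartment floor, 30 mm above the carrier's underside. Axes as the carrier's.
- carrier1_b (a point): Compartment b of carrier 1, 66 by 66 mm inside the lips, 42 mm along the carrier's own -x from the grip board's middle. Point: where a cup's centre (half-way up) is when it stands in the middle, 24 mm above the compartment floor, 30 mm above the carrier's underside. Axes as the carrier's.
- carrier2_grip (a point): Plywood carrier 2, second in the lane at the start: 164 mm long (own x, across the lane, to lane +y), 78 mm wide, 6 mm base, lips 6 mm thick with tops 21 mm above the underside, 0.26 kg. A brown grip board stands across its middle: 18 mm thick (x), 56 mm wide (y), top 80 mm above the underside. Point: middle of the grip board, 62 mm above the underside; own z up. At the stop it lies at lane x = 35 mm.
- carrier2_a (a point): Compartment a of carrier 2, 66 by 66 mm inside the lips, 42 mm along the carrier's own +x from the grip board's middle. Point: where a cup's centre (half-way up) is when it stands in the middle, 24 mm above the compartment floor, 30 mm above the carrier's underside. Axes as the carrier's.
- carrier2_b (a point): Compartment b of carrier 2, 66 by 66 mm inside the lips, 42 mm along the carrier's own -x from the grip board's middle. Point: where a cup's centre (half-way up) is when it stands in the middle, 24 mm above the compartment floor, 30 mm above the carrier's underside. Axes as the carrier's.
- carrier3_grip (a point): Plywood carrier 3, third in the lane at the start: 164 mm long (own x, across the lane, to lane +y), 78 mm wide, 6 mm base, lips 6 mm thick with tops 21 mm above the underside, 0.26 kg. A brown grip board stands across its middle: 18 mm thick (x), 56 mm wide (y), top 80 mm above the underside. Point: middle of the grip board, 62 mm above the underside; own z up. At the stop it lies at lane x = 35 mm.
- carrier3_a (a point): Compartment a of carrier 3, 66 by 66 mm inside the lips, 42 mm along the carrier's own +x from the grip board's middle. Point: where a cup's centre (half-way up) is when it stands in the middle, 24 mm above the compartment floor, 30 mm above the carrier's underside. Axes as the carrier's.
- carrier3_b (a point): Compartment b of carrier 3, 66 by 66 mm inside the lips, 42 mm along the carrier's own -x from the grip board's middle. Point: where a cup's centre (half-way up) is when it stands in the middle, 24 mm above the compartment floor, 30 mm above the carrier's underside. Axes as the carrier's.
- carrier4_grip (a point): Plywood carrier 4, last in the lane (never needed; same build) at the start: 164 mm long (own x, across the lane, to lane +y), 78 mm wide, 6 mm base, lips 6 mm thick with tops 21 mm above the underside, 0.26 kg. A brown grip board stands across its middle: 18 mm thick (x), 56 mm wide (y), top 80 mm above the underside. Point: middle of the grip board, 62 mm above the underside; own z up. At the stop it lies at lane x = 35 mm.
- board_top (a point): Centre of the upper face (24 mm above the table) of the fixed pale wooden ware board, 320 mm along its own x (away from the robot), 220 mm along its own y. Three carriers fit on it side by side along its x, each lying across it.
- basin_floor (a point): Centre of the inner floor (6 mm above the table) of the fixed round blue plastic basin: 290 mm across at the floor, 364 mm over the rim, 77 mm high, walls flaring out.
- cup1_mid (a point): Terracotta cup 1, open at the top, 64 mm across the rim, 52 mm across the foot, 48 mm high, wall 5 mm, 0.12 kg; the point is at its centre, 24 mm above its underside, own z up. Stands in the basin at the start; four to six of the six cups are present, the others absent (None).
- cup2_mid (a point): Terracotta cup 2, open at the top, 64 mm across the rim, 52 mm across the foot, 48 mm high, wall 5 mm, 0.12 kg; the point is at its centre, 24 mm above its underside, own z up. Stands in the basin at the start; four to six of the six cups are present, the others absent (None).
- cup3_mid (a point): Terracotta cup 3, open at the top, 64 mm across the rim, 52 mm across the foot, 48 mm high, wall 5 mm, 0.12 kg; the point is at its centre, 24 mm above its underside, own z up. Stands in the basin at the start; four to six of the six cups are present, the others absent (None).
- cup4_mid (a point): Terracotta cup 4, open at the top, 64 mm across the rim, 52 mm across the foot, 48 mm high, wall 5 mm, 0.12 kg; the point is at its centre, 24 mm above its underside, own z up. Stands in the basin at the start; four to six of the six cups are present, the others absent (None).
- cup5_mid (a point): Terracotta cup 5, open at the top, 64 mm across the rim, 52 mm across the foot, 48 mm high, wall 5 mm, 0.12 kg; the point is at its centre, 24 mm above its underside, own z up. Stands in the basin at the start; four to six of the six cups are present, the others absent (None).
- cup6_mid (a point): Terracotta cup 6, open at the top, 64 mm across the rim, 52 mm across the foot, 48 mm high, wall 5 mm, 0.12 kg; the point is at its centre, 24 mm above its underside, own z up. Stands in the basin at the start; four to six of the six cups are present, the others absent (None).
- vase: Bystander: small terracotta vase, 68 mm across, 88 mm high, standing loose beyond the ware board; origin at the centre of its underside. Leave alone.
- slipjar: Bystander: amber glass jar with white cap, 64 mm across, 80 mm high, loose on the table; origin at the centre of its underside. Leave alone.
- brush: Bystander: brush, 200 mm long, lying loose on the table beyond the basin and board; origin under its middle. Leave alone.

How it is judged (in metres and radians):
On the way, in this order (a step that is already met when the one before it is completed fails the run):
1. the first carrier of the lane stands flat on the ware board and the second has rolled down to the stop (x of carrier1_grip in the frame of board_top between -0.14 and 0.14 m and y of carrier1_grip in the frame of board_top between -0.08 and 0.08 m and z of carrier1_grip in the frame of board_top between 0.054 and 0.07 m and angle between carrier1_grip's own z axis and vertical below 0.06 rad and x of carrier2_grip in the frame of lane between 0.02 and 0.4 m and y of carrier2_grip in the frame of lane between -0.015 and 0.015 m and z of carrier2_grip in the frame of lane between 0.15 and 0.22 m and x of carrier2_grip in the frame of lane below 0.048 m), for 0.2 s.
2. the second carrier stands flat on the ware board too and the third has rolled down to the stop (x of carrier2_grip in the frame of board_top between -0.14 and 0.14 m and y of carrier2_grip in the frame of board_top between -0.08 and 0.08 m and z of carrier2_grip in the frame of board_top between 0.054 and 0.07 m and angle between carrier2_grip's own z axis and vertical below 0.06 rad and x of carrier3_grip in the frame of lane between 0.02 and 0.4 m and y of carrier3_grip in the frame of lane between -0.015 and 0.015 m and z of carrier3_grip in the frame of lane between 0.15 and 0.22 m and x of carrier3_grip in the frame of lane below 0.048 m), for 0.2 s.
At the end, for the whole second after the job is handed in: Every cup stands upright (0.15 rad) in a compartment, within 16 mm of its cup point; carriers 1 and 2, and 3 only if there are five or six cups, stand flat on the ware board, centres within 140 mm along and 80 mm across of its centre; the other carriers are in the lane, the foremost at the stop (angle between each of cup1_mid, cup2_mid, cup3_mid, cup4_mid, cup5_mid, cup6_mid's own z axis and vertical below 0.15 rad and (distance between cup1_mid and carrier1_a below 0.016 m or distance between cup1_mid and carrier1_b below 0.016 m or distance between cup1_mid and carrier2_a below 0.016 m or distance between cup1_mid and carrier2_b below 0.016 m or distance between cup1_mid and carrier3_a below 0.016 m or distance between cup1_mid and carrier3_b below 0.016 m) and (distance between cup2_mid and carrier1_a below 0.016 m or distance between cup2_mid and carrier1_b below 0.016 m or distance between cup2_mid and carrier2_a below 0.016 m or distance between cup2_mid and carrier2_b below 0.016 m or distance between cup2_mid and carrier3_a below 0.016 m or distance between cup2_mid and carrier3_b below 0.016 m) and (distance between cup3_mid and carrier1_a below 0.016 m or distance between cup3_mid and carrier1_b below 0.016 m or distance between cup3_mid and carrier2_a below 0.016 m or distance between cup3_mid and carrier2_b below 0.016 m or distance between cup3_mid and carrier3_a below 0.016 m or distance between cup3_mid and carrier3_b below 0.016 m) and (distance between cup4_mid and carrier1_a below 0.016 m or distance between cup4_mid and carrier1_b below 0.016 m or distance between cup4_mid and carrier2_a below 0.016 m or distance between cup4_mid and carrier2_b below 0.016 m or distance between cup4_mid and carrier3_a below 0.016 m or distance between cup4_mid and carrier3_b below 0.016 m) and (distance between cup5_mid and carrier1_a below 0.016 m or distance between cup5_mid and carrier1_b below 0.016 m or distance between cup5_mid and carrier2_a below 0.016 m or distance between cup5_mid and carrier2_b below 0.016 m or distance between cup5_mid and carrier3_a below 0.016 m or distance between cup5_mid and carrier3_b below 0.016 m) and (distance between cup6_mid and carrier1_a below 0.016 m or distance between cup6_mid and carrier1_b below 0.016 m or distance between cup6_mid and carrier2_a below 0.016 m or distance between cup6_mid and carrier2_b below 0.016 m or distance between cup6_mid and carrier3_a below 0.016 m or distance between cup6_mid and carrier3_b below 0.016 m) and x of carrier1_grip in the frame of board_top between -0.14 and 0.14 m and y of carrier1_grip in the frame of board_top between -0.08 and 0.08 m and z of carrier1_grip in the frame of board_top between 0.054 and 0.07 m and angle between each of carrier1_grip, carrier2_grip's own z axis and vertical below 0.06 rad and x of carrier2_grip in the frame of board_top between -0.14 and 0.14 m and y of carrier2_grip in the frame of board_top between -0.08 and 0.08 m and z of carrier2_grip in the frame of board_top between 0.054 and 0.07 m and ((((x of carrier3_grip in the frame of lane between 0.02 and 0.4 m and y of carrier3_grip in the frame of lane between -0.015 and 0.015 m and z of carrier3_grip in the frame of lane between 0.15 and 0.22 m) and x of carrier3_grip in the frame of lane below 0.048 m) and (x of carrier4_grip in the frame of lane between 0.02 and 0.4 m and y of carrier4_grip in the frame of lane between -0.015 and 0.015 m and z of carrier4_grip in the frame of lane between 0.15 and 0.22 m) and not (distance between any of cup1_mid, cup2_mid, cup3_mid, cup4_mid, cup5_mid, cup6_mid and carrier3_a below 0.016 m or distance between any of cup1_mid, cup2_mid, cup3_mid, cup4_mid, cup5_mid, cup6_mid and carrier3_b below 0.016 m)) or ((x of carrier3_grip in the frame of board_top between -0.14 and 0.14 m and y of carrier3_grip in the frame of board_top between -0.08 and 0.08 m and z of carrier3_grip in the frame of board_top between 0.054 and 0.07 m and angle between carrier3_grip's own z axis and vertical below 0.06 rad) and ((x of carrier4_grip in the frame of lane between 0.02 and 0.4 m and y of carrier4_grip in the frame of lane between -0.015 and 0.015 m and z of carrier4_grip in the frame of lane between 0.15 and 0.22 m) and x of carrier4_grip in the frame of lane below 0.048 m) and (distance between any of cup1_mid, cup2_mid, cup3_mid, cup4_mid, cup5_mid, cup6_mid and carrier1_a below 0.016 m or distance between any of cup1_mid, cup2_mid, cup3_mid, cup4_mid, cup5_mid, cup6_mid and carrier1_b below 0.016 m) and (distance between any of cup1_mid, cup2_mid, cup3_mid, cup4_mid, cup5_mid, cup6_mid and carrier1_a below 0.016 m or distance between any of cup1_mid, cup2_mid, cup3_mid, cup4_mid, cup5_mid, cup6_mid and carrier2_a below 0.016 m) and (distance between any of cup1_mid, cup2_mid, cup3_mid, cup4_mid, cup5_mid, cup6_mid and carrier1_a below 0.016 m or distance between any of cup1_mid, cup2_mid, cup3_mid, cup4_mid, cup5_mid, cup6_mid and carrier2_b below 0.016 m) and (distance between any of cup1_mid, cup2_mid, cup3_mid, cup4_mid, cup5_mid, cup6_mid and carrier1_a below 0.016 m or distance between any of cup1_mid, cup2_mid, cup3_mid, cup4_mid, cup5_mid, cup6_mid and carrier3_a below 0.016 m) and (distance between any of cup1_mid, cup2_mid, cup3_mid, cup4_mid, cup5_mid, cup6_mid and carrier1_a below 0.016 m or distance between any of cup1_mid, cup2_mid, cup3_mid, cup4_mid, cup5_mid, cup6_mid and carrier3_b below 0.016 m) and (distance between any of cup1_mid, cup2_mid, cup3_mid, cup4_mid, cup5_mid, cup6_mid and carrier1_b below 0.016 m or distance between any of cup1_mid, cup2_mid, cup3_mid, cup4_mid, cup5_mid, cup6_mid and carrier2_a below 0.016 m) and (distance between any of cup1_mid, cup2_mid, cup3_mid, cup4_mid, cup5_mid, cup6_mid and carrier1_b below 0.016 m or distance between any of cup1_mid, cup2_mid, cup3_mid, cup4_mid, cup5_mid, cup6_mid and carrier2_b below 0.016 m) and (distance between any of cup1_mid, cup2_mid, cup3_mid, cup4_mid, cup5_mid, cup6_mid and carrier1_b below 0.016 m or distance between any of cup1_mid, cup2_mid, cup3_mid, cup4_mid, cup5_mid, cup6_mid and carrier3_a below 0.016 m) and (distance between any of cup1_mid, cup2_mid, cup3_mid, cup4_mid, cup5_mid, cup6_mid and carrier1_b below 0.016 m or distance between any of cup1_mid, cup2_mid, cup3_mid, cup4_mid, cup5_mid, cup6_mid and carrier3_b below 0.016 m) and (distance between any of cup1_mid, cup2_mid, cup3_mid, cup4_mid, cup5_mid, cup6_mid and carrier2_a below 0.016 m or distance between any of cup1_mid, cup2_mid, cup3_mid, cup4_mid, cup5_mid, cup6_mid and carrier2_b below 0.016 m) and (distance between any of cup1_mid, cup2_mid, cup3_mid, cup4_mid, cup5_mid, cup6_mid and carrier2_a below 0.016 m or distance between any of cup1_mid, cup2_mid, cup3_mid, cup4_mid, cup5_mid, cup6_mid and carrier3_a below 0.016 m) and (distance between any of cup1_mid, cup2_mid, cup3_mid, cup4_mid, cup5_mid, cup6_mid and carrier2_a below 0.016 m or distance between any of cup1_mid, cup2_mid, cup3_mid, cup4_mid, cup5_mid, cup6_mid and carrier3_b below 0.016 m) and (distance between any of cup1_mid, cup2_mid, cup3_mid, cup4_mid, cup5_mid, cup6_mid and carrier2_b below 0.016 m or distance between any of cup1_mid, cup2_mid, cup3_mid, cup4_mid, cup5_mid, cup6_mid and carrier3_a below 0.016 m) and (distance between any of cup1_mid, cup2_mid, cup3_mid, cup4_mid, cup5_mid, cup6_mid and carrier2_b below 0.016 m or distance between any of cup1_mid, cup2_mid, cup3_mid, cup4_mid, cup5_mid, cup6_mid and carrier3_b below 0.016 m) and (distance between any of cup1_mid, cup2_mid, cup3_mid, cup4_mid, cup5_mid, cup6_mid and carrier3_a below 0.016 m or distance between any of cup1_mid, cup2_mid, cup3_mid, cup4_mid, cup5_mid, cup6_mid and carrier3_b below 0.016 m)))); the robot touches nothing.
It fails at once if the vase is pushed more than 30 mm (distance of vase from where it was at the start of the episode above 0.03 m).
It fails at once if the slipjar is pushed more than 30 mm (distance of slipjar from where it was at the start of the episode above 0.03 m).
It fails at once if the brush is pushed more than 30 mm (distance of brush from where it was at the start of the episode above 0.03 m).
Of cup1, cup2, cup3, cup4, cup5, cup6 only 4 to 6 are there at a start; the rules pass over those that are not, and their reading is None.
At some moment in a run one of cup1, cup2, cup3, cup4, cup5, cup6 may be knocked a few centimetres aside while the robot is not near it.
It also fails if it takes over 210 s, if anything falls off the work surface, if the arm or the gripper's body presses on something with over 40 N, if the wrist force passes 120 N, or if a joint passes its speed limit or range.

## Working session

There is one attempt and no reset: what is moved stays moved. The work goes in short steps, Python scripts to look and compute and a shell command to move; the robot and the scene stay as the last step left them, time stands still between calls to the robot, and variables do not carry over. Pictures are saved under pics/ and viewed, about 12 in all and at most 16, crops included, and the job is handed in when it is done.

```bash
ls; mkdir -p pics; cat > h.py <<'E'
import numpy as np, cv2
from workcell import bot
from scipy.optimize import least_squares
def snap(n,f):
    c=bot.capture(n); np.savez('pics/'+f+'.npz',**{k:c[k] for k in c}); cv2.imwrite('pics/'+f+'.png',c['frame'][:,:,::-1]); return c
def proj(c,P):
    P=np.atleast_2d(P); T=np.array(c['camera_from_world']); q=P@T[:3,:3].T+T[:3,3]
    s=np.c_[q[:,0],-q[:,1]]/(-q[:,2:]); s=s*(1+float(c['k1'])*(s**2).sum(1,keepdims=True))
    K=np.array(c['K']); return np.c_[s,np.ones(len(s))]@K.T[:,:2]
def hit(c,uv,z):  # world xy on plane z
    r=least_squares(lambda p:(proj(c,[p[0],p[1],z])[0]-uv),[0.6,0.0]); return r.x
def tri(c1,u1,c2,u2):
    r=least_squares(lambda p:np.r_[proj(c1,p)[0]-u1,proj(c2,p)[0]-u2],[0.6,0.0,0.1]); return r.x,np.abs(r.fun).max()
E
python3 - <<'E'
from h import *
for n in('top','side'):
    c=snap(n,n+'0'); T=np.array(c['camera_from_world']); print(n,c['K'],c['k1'],-T[:3,:3].T@T[:3,3]); 
    im=cv2.imread(f'pics/{n}0.png'); cv2.imwrite(f'pics/{n}0b.png',cv2.resize(im,(800,600),interpolation=cv2.INTER_CUBIC))
s=bot.observe(); print(s['time_s'],s['tool_pos'],np.round(s['orientation'],3),s['force'],s['width'])
E
```

```text
pics
top [[488.66483178   0.         253.70839433]
 [  0.         488.66483178 189.68334457]
 [  0.           0.           1.        ]] -0.11886343354400712 [0.48240818 0.00145704 1.36098914]
side [[359.49280107   0.         258.46583231]
 [  0.         359.49280107 189.16166333]
 [  0.           0.           1.        ]] -0.029136035036081764 [ 0.48611395 -0.68963323  0.76789273]
0.1 [ 0.27994523 -0.58604961  0.22471793] [[-0.001  0.431 -0.902]
 [ 0.001 -0.902 -0.431]
 [-1.    -0.002  0.   ]] [0.66696996 0.49609403 0.25958761] 0.09179818666334882
```

View pics/top0b.png

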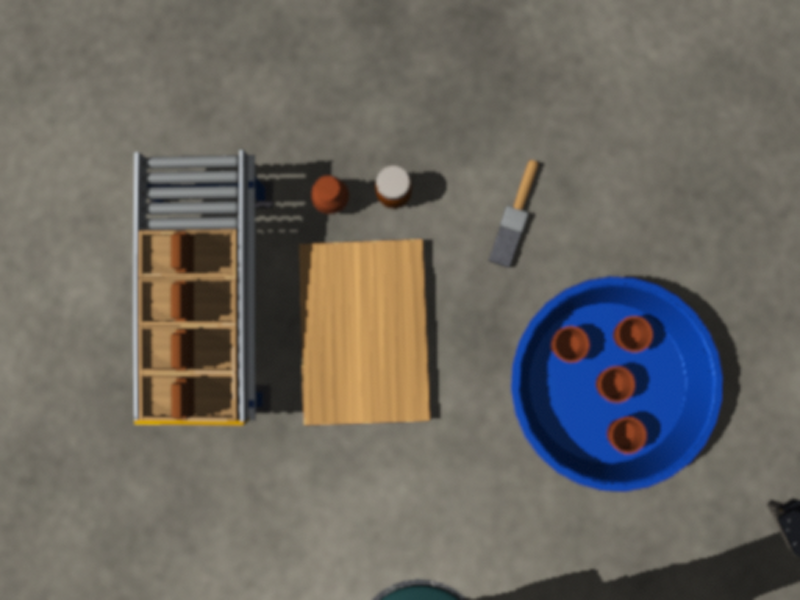

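View pics/side0b.png

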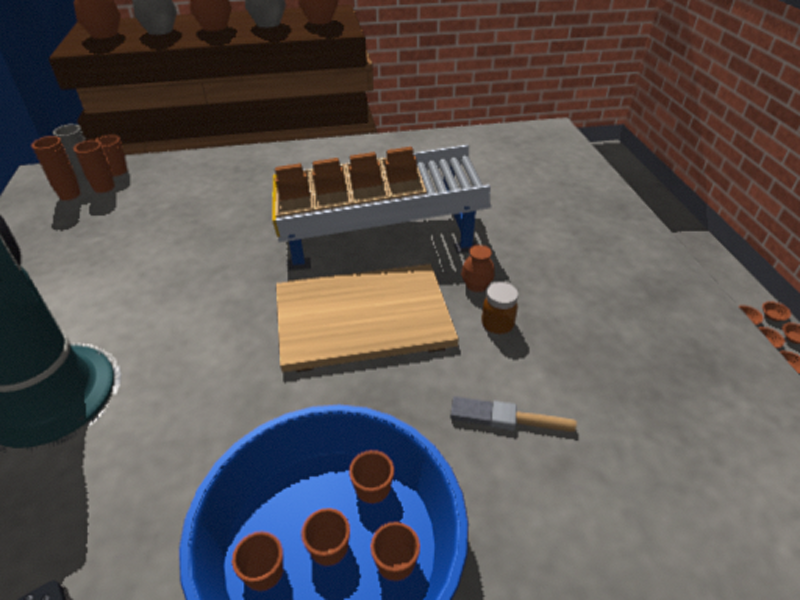

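The overhead view shows 4 cups at about (570,344), (633,334), (616,384) and (628,434). The lane is at left with its stop at (190,422), and the board spans (303..430, 240..424). With four cups, carriers 1 and 2 are needed. I'll take enlarged crops next.

```bash
python3 - <<'E'
import cv2,numpy as np
t=cv2.imread('pics/top0.png');s=cv2.imread('pics/side0.png')
def crop(im,x0,y0,x1,y1,k):
    c=cv2.resize(im[y0:y1,x0:x1],None,fx=k,fy=k,interpolation=cv2.INTER_CUBIC)
    for x in range((x0+9)//10*10,x1,10):
        cv2.line(c,((x-x0)*k,0),((x-x0)*k,8 if x%50 else 20),(0,255,0),1)
        if x%20==0: cv2.putText(c,str(x),((x-x0)*k,28),0,.35,(0,255,0),1)
    for y in range((y0+9)//10*10,y1,10):
        cv2.line(c,(0,(y-y0)*k),(8 if y%50 else 20,(y-y0)*k),(0,255,0),1)
        if y%20==0: cv2.putText(c,str(y),(10,(y-y0)*k),0,.35,(0,255,0),1)
    return c
a=crop(t,80,140,165,280,4);b=crop(s,165,90,275,180,4)
W=np.zeros((560,800,3),np.uint8);W[:a.shape[0],:a.shape[1]]=a;W[:b.shape[0],350:350+b.shape[1]]=b;cv2.imwrite('pics/laneA.png',W)
a=crop(t,340,195,440,300,4);b=crop(s,140,280,280,384,3)
W=np.zeros((420,830,3),np.uint8);W[:a.shape[0],:a.shape[1]]=a;W[:b.shape[0],405:405+b.shape[1]]=b;cv2.imwrite('pics/cupA.png',W[:,:800])
E
```

```text
(no output)
```

View pics/laneA.png

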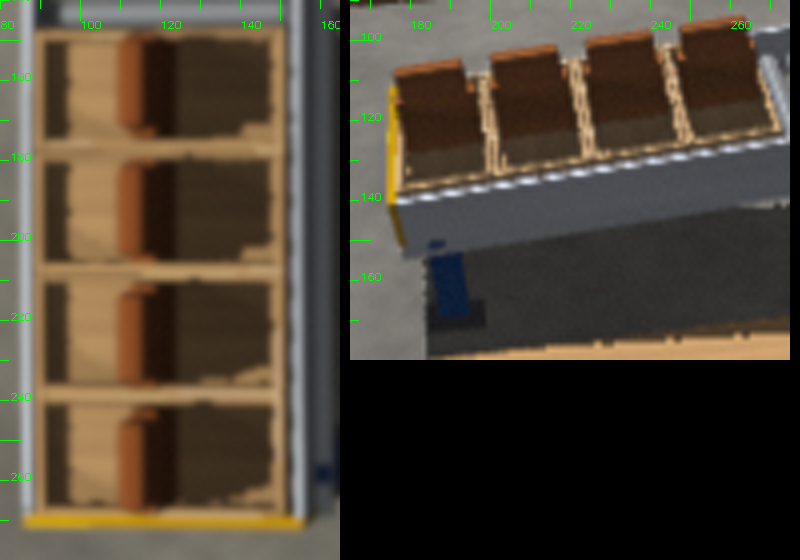

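View pics/cupA.png

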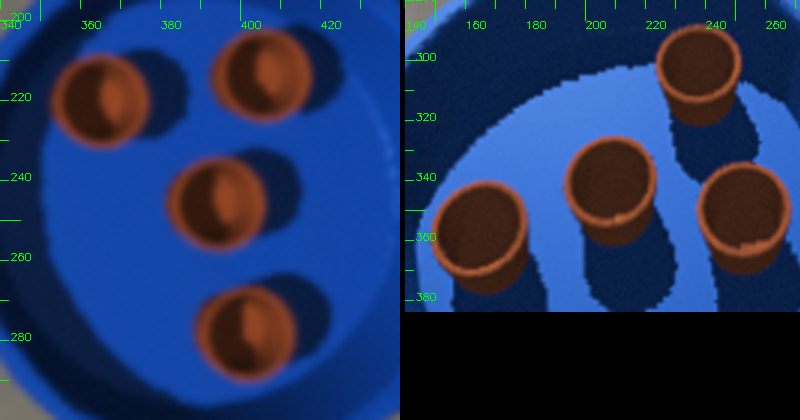

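```bash
cat > m.py <<'E'
from h import *
ct=dict(np.load('pics/top0.npz')); cs=dict(np.load('pics/side0.npz'))
A=np.array
print('cups (rim)')
for n,u,v in(('A',(365,220.25),(237.7,301.3)),('B',(405.75,214),(253,350)),('C',(394.25,245.75),(208.7,340.3)),('D',(401.75,278.5),(165,356))):
    p,r=tri(ct,A(u),cs,A(v)); print(n,p.round(4),round(r,2),'top@.054',hit(ct,A(u),.054).round(4))
print('board')
for u,v in(((314,243),(433,272)),((422,239),(457,346)),((430,419),(283,366)),((303,424),(277,283))):
    p,r=tri(ct,A(u)/1.5625,cs,A(v)/1.5625); print(p.round(4),round(r,2),hit(ct,A(u)/1.5625,.024).round(4))
c,s=np.cos(.08),np.sin(.08)
def lane(q,P):
    R=A([[np.cos(q[2]),-np.sin(q[2]),0],[np.sin(q[2]),np.cos(q[2]),0],[0,0,1]]); return A(P)@R.T+[q[0],q[1],q[3]]
def car(i,l): # carrier i local (along lane dx, y, h above underside)
    g=A([.035,0,.100+.04*np.tan(.08)+.062*c])+i*.078*A([c,0,s]); dx,y,h=l
    return g+dx*A([c,0,s])+A([0,y,0])+(h-.062)*A([-s,0,c])
obsT=[(car(0,(0,0,.08)),(113,256.5)),(car(1,(0,0,.08)),(112.8,223)),(car(2,(0,0,.08)),(112.8,192.5)),(car(3,(0,0,.08)),(112.7,161)),]
obsS=[(car(0,(-.028,-.009,.08)),(176.5,109)),(car(0,(.028,-.009,.08)),(194.5,106.5)),(car(3,(-.028,-.009,.08)),(248,98.5)),(car(3,(.028,-.009,.08)),(265.5,95.5))]
f=lambda q:np.concatenate([proj(ct,lane(q,P))[0]-o for P,o in obsT]+[proj(cs,lane(q,P))[0]-o for P,o in obsS])
r=least_squares(f,[.4,.4,0,0]); print('lane',r.x.round(4)); print(r.fun.reshape(-1,2).round(1))
for i in range(4): print(i,lane(r.x,car(i,(0,0,.062))).round(4))
st=A([[0,.092,.116],[0,-.092,.116]]); print('stop top', proj(ct,lane(r.x,st)).round(1), 'side',proj(cs,lane(r.x,st)).round(1))
print('tri c1', tri(ct,A([113,256.5]),cs,A([185.5,106.3]))) 
E
python3 m.py
```

```text
cups (rim)
A [ 0.521  -0.2739  0.0505] 0.07 top@.054 [ 0.5211 -0.2732]
B [ 0.5349 -0.3859  0.0501] 0.12 top@.054 [ 0.5344 -0.3848]
C [ 0.4502 -0.3501  0.0505] 0.07 top@.054 [ 0.4505 -0.3492]
D [ 0.3626 -0.3665  0.051 ] 0.05 top@.054 [ 0.3627 -0.3656]
board
[0.7138 0.1676 0.0213] 0.36 [0.7142 0.1672]
[ 0.7168 -0.025   0.0035] 0.87 [ 0.7156 -0.0249]
[ 0.4    -0.0296  0.0204] 0.39 [ 0.3991 -0.0295]
[0.3957 0.1924 0.0208] 0.08 [0.3957 0.1919]
lane [ 0.4134  0.3687 -0.0233 -0.0021]
[[-0.  -0.7]
 [-0.1  0.8]
 [-0.1 -0.7]
 [ 0.1 -1.1]
 [-0.5  0.4]
 [-1.1  0.2]
 [ 0.  -0.2]
 [-0.5  0.2]]
0 [0.4484 0.3679 0.1629]
1 [0.5261 0.3661 0.1692]
2 [0.6038 0.3643 0.1754]
3 [0.6816 0.3625 0.1816]
stop top [[ 86.  267.6]
 [155.9 268.3]] side [[177.3 111.3]
 [177.2 141. ]]
tri c1 (array([0.44688297, 0.36761433, 0.18177648]), np.float64(0.8537721826043025))
```

```bash
cat > go.py <<'E'
# python3 go.py x y z yaw_of_tool_y_deg tilt_deg : shift (tool axes, cm) and turn to target
import sys; from h import *
from scipy.spatial.transform import Rotation as Ro
x,y,z,yaw,tilt=map(float,sys.argv[1:]); s=bot.observe(); R=np.array(s['orientation']); p=np.array(s['tool_pos'])
a=np.radians(yaw); Y=np.array([np.cos(a),np.sin(a),0]); X=np.array([0,0,-1.]); T=np.c_[X,Y,np.cross(X,Y)]@Ro.from_euler('y',tilt,degrees=True).as_matrix()
print('t',round(s['time_s'],2),'pos',p.round(4),'F',np.round(s['force'],1),'w',round(s['width'],4))
print('toolX',R[:,0].round(3),'toolY',R[:,1].round(3),'q',np.round(s['joints'],0))
d=np.array([x,y,z])-p; print('shift now axes',(R.T@d*100).round(2),' final axes',(T.T@d*100).round(2),' turn',Ro.from_matrix(R.T@T).as_rotvec(degrees=True).round(2))
E
python3 go.py .50 -.45 .32 -91.3 0; python3 go.py .449 .368 .25 -91.3 4.6
```

```text
t 0.1 pos [ 0.2799 -0.586   0.2247] F [0.7 0.5 0.3] w 0.0918
toolX [-0.001  0.001 -1.   ] toolY [ 0.431 -0.902 -0.002] q [62. 27. -1. 92.  0. 61. -3.]
shift now axes [ -9.53  -2.81 -25.72]  final axes [ -9.53 -14.1  -21.69]  turn [26.84  0.03  0.09]
t 0.1 pos [ 0.2799 -0.586   0.2247] F [0.7 0.5 0.3] w 0.0918
toolX [-0.001  0.001 -1.   ] toolY [ 0.431 -0.902 -0.002] q [62. 27. -1. 92.  0. 61. -3.]
shift now axes [ -2.41 -78.8  -56.38]  final axes [ -1.34 -95.76 -14.89]  turn [26.82  4.55  1.17]
```

```bash
python3 -m creep '[{"hand":1,"tx":-3,"rx":9},{"hand":1,"tx":-3,"rx":9},{"hand":1,"tx":-3,"rx":8.8},{"hand":1,"tz":-6},{"hand":1,"tz":-6},{"hand":1,"tz":-6},{"hand":1,"tz":-6}]'; python3 go.py .449 .368 .25 -91.3 4.6
```

```text
t 0.1 pos [ 0.2799 -0.586   0.2247] F [0.7 0.5 0.3] w 0.0918
toolX [-0.001  0.001 -1.   ] toolY [ 0.431 -0.902 -0.002] q [62. 27. -1. 92.  0. 61. -3.]
shift now axes [ -2.41 -78.8  -56.38]  final axes [ -1.34 -95.76 -14.89]  turn [26.82  4.55  1.17]validation failed for argument at $[0]...
```

```bash
python3 -m creep '[{"hand":1,"tx":-3,"ty":0,"tz":0,"rx":9,"ry":0,"rz":0},{"hand":1,"tx":-3,"ty":0,"tz":0,"rx":9,"ry":0,"rz":0},{"hand":1,"tx":-3,"ty":0,"tz":0,"rx":8.8,"ry":0,"rz":0},{"hand":1,"tx":0,"ty":0,"tz":-6,"rx":0,"ry":0,"rz":0},{"hand":1,"tx":0,"ty":0,"tz":-6,"rx":0,"ry":0,"rz":0},{"hand":1,"tx":0,"ty":0,"tz":-6,"rx":0,"ry":0,"rz":0}]'; python3 go.py .449 .368 .25 -91.3 4.6
```

```text
time_s: 0.85
tool_pos: [0.4561, -0.5961, 0.3153]
orientation: [[-0.005, -0.05, -0.999], [0.004, -0.999, 0.05], [-1.0, -0.003, 0.006]]
force: [-0.4, -1.0, 0.1]
width: 0.0918
t 0.85 pos [ 0.4561 -0.5961  0.3153] F [-0.4 -1.   0.1] w 0.0918
toolX [-0.005  0.004 -1.   ] toolY [-0.05  -0.999 -0.003] q [ 48.  34.   4.  69.  -2.  78. -42.]
shift now axes [  6.88 -96.23   5.53]  final axes [  6.27 -96.37   3.41]  turn [-1.6   4.92  0.13]
```

```bash
python3 -m creep '[{"hand":1,"tx":0,"ty":-6,"tz":0,"rx":0,"ry":0,"rz":0},{"hand":1,"tx":0,"ty":-6,"tz":0,"rx":0,"ry":0,"rz":0},{"hand":1,"tx":0,"ty":-6,"tz":0,"rx":0,"ry":0,"rz":0},{"hand":1,"tx":0,"ty":-6,"tz":0,"rx":0,"ry":0,"rz":0},{"hand":1,"tx":0,"ty":-6,"tz":0,"rx":0,"ry":0,"rz":0},{"hand":1,"tx":0,"ty":-6,"tz":0,"rx":0,"ry":0,"rz":0},{"hand":1,"tx":0,"ty":-6,"tz":0,"rx":0,"ry":0,"rz":0},{"hand":1,"tx":0,"ty":-6,"tz":0,"rx":0,"ry":0,"rz":0},{"hand":1,"tx":0,"ty":-6,"tz":0,"rx":0,"ry":0,"rz":0},{"hand":1,"tx":0,"ty":-6,"tz":0,"rx":0,"ry":0,"rz":0},{"hand":1,"tx":0,"ty":-6,"tz":0,"rx":0,"ry":0,"rz":0},{"hand":1,"tx":0,"ty":-6,"tz":0,"rx":0,"ry":0,"rz":0}]'>/dev/null; python3 go.py .449 .368 .25 -91.3 4.6
```

```text
t 2.35 pos [0.4928 0.1446 0.3085] F [ 0.1 -0.6  0.1] w 0.0921
toolX [-0.018  0.015 -1.   ] toolY [-0.048 -0.999 -0.014] q [  -1.   11.  -20.  103.    3.   67. -115.]
shift now axes [  6.26 -22.02   5.33]  final axes [  5.44 -22.24   5.33]  turn [-1.5   5.69  0.75]
```

```bash
python3 -m creep '[{"hand":1,"tx":1,"ty":-5.5,"tz":1.3,"rx":-1.5,"ry":5.7,"rz":0.7},{"hand":1,"tx":1,"ty":-5.5,"tz":1.3,"rx":0,"ry":0,"rz":0},{"hand":1,"tx":1,"ty":-5.5,"tz":1.3,"rx":0,"ry":0,"rz":0},{"hand":1,"tx":1,"ty":-5.5,"tz":1.3,"rx":0,"ry":0,"rz":0}]'>/dev/null; python3 go.py .449 .368 .156 -91.3 4.6
```

```text
t 2.85 pos [0.4482 0.3732 0.2658] F [ 2.  -0.4 -0.2] w 0.0921
toolX [ 0.085 -0.    -0.996] toolY [-0.022 -1.    -0.002] q [ -23.   19.  -27.  100.   14.   60. -147.]
shift now axes [10.94  0.54  0.85]  final axes [10.95  0.52  0.79]  turn [ 0.01 -0.3   0.1 ]
```

```bash
python3 -m creep '[{"hand":0.6,"tx":3,"ty":0.5,"tz":0.8,"rx":0,"ry":0,"rz":0},{"hand":0.6,"tx":3,"ty":0,"tz":0,"rx":0,"ry":0,"rz":0},{"hand":0.6,"tx":2,"ty":0,"tz":0,"rx":0,"ry":0,"rz":0},{"hand":0.6,"tx":0,"ty":0,"tz":0,"rx":0,"ry":0,"rz":0}]'>/dev/null; python3 go.py .449 .368 .156 -91.3 4.6;python3 - <<'E'
from h import *
snap('top','t1');snap('side','s1')
a=cv2.resize(cv2.imread('pics/t1.png')[140:290,60:200],None,fx=2.6,fy=2.6,interpolation=2);b=cv2.resize(cv2.imread('pics/s1.png')[30:180,150:300],None,fx=2.6,fy=2.6,interpolation=2)
cv2.imwrite('pics/c1.png',np.hstack([a,b]))
E
```

```text
t 3.35 pos [0.4421 0.3739 0.1806] F [-0.2  0.4  0.7] w 0.0554
toolX [ 0.08   0.001 -0.997] toolY [-0.012 -1.    -0.002] q [ -25.   24.  -26.  106.   18.   51. -150.]
shift now axes [ 2.51  0.59 -0.5 ]  final axes [ 2.51  0.57 -0.51]  turn [ 0.62 -0.01  0.16]
```

View pics/c1.png

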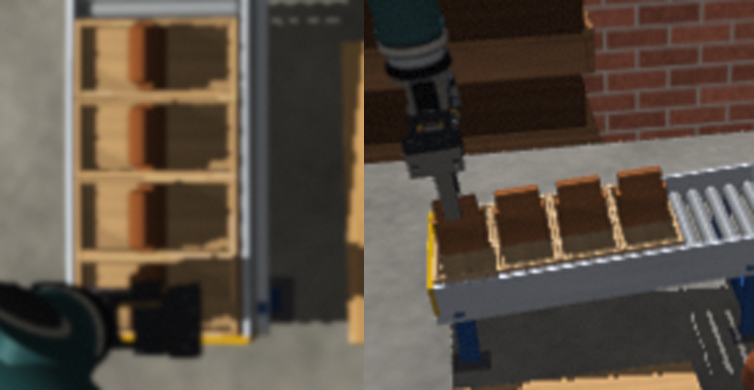

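The near finger is at (452,205) in the crop, astride the front grip board (435–478). I'll correct the offset, go down and close.

```bash
python3 -m creep '[{"hand":0.6,"tx":0,"ty":0.6,"tz":-0.5,"rx":0.6,"ry":0,"rz":0},{"hand":0.6,"tx":1.2,"ty":0,"tz":0,"rx":0,"ry":0,"rz":0},{"hand":0.6,"tx":1.2,"ty":0,"tz":0,"rx":0,"ry":0,"rz":0},{"hand":0.6,"tx":0,"ty":0,"tz":0,"rx":0,"ry":0,"rz":0}]'>/dev/null; python3 go.py .449 .368 .156 -91.3 4.6; python3 -m creep '[{"hand":0,"tx":0,"ty":0,"tz":0,"rx":0,"ry":0,"rz":0},{"hand":0,"tx":0,"ty":0,"tz":0,"rx":0,"ry":0,"rz":0},{"hand":0,"tx":0,"ty":0,"tz":0,"rx":0,"ry":0,"rz":0},{"hand":0,"tx":0,"ty":0,"tz":0,"rx":0,"ry":0,"rz":0},{"hand":0,"tx":0,"ty":0,"tz":0,"rx":0,"ry":0,"rz":0}]'; python3 go.py .449 .368 .156 -91.3 4.6
```

```text
t 3.95 pos [0.4517 0.3687 0.1599] F [-0.4  0.1 -0.1] w 0.0551
toolX [ 0.087  0.005 -0.996] toolY [-0.024 -1.    -0.007] q [ -24.   25.  -25.  107.   19.   48. -151.]
shift now axes [0.37 0.08 0.3 ]  final axes [0.37 0.08 0.3 ]  turn [-0.13 -0.37  0.42]
time_s: 4.58
tool_pos: [0.4517, 0.3689, 0.1604]
orientation: [[0.087, -0.023, -0.996], [0.005, -1.0, 0.024], [-0.996, -0.007, -0.087]]
force: [0.8, -1.0, 0.1]
width: 0.0179
t 4.58 pos [0.4517 0.3689 0.1604] F [ 0.8 -1.   0.1] w 0.0179
toolX [ 0.087  0.005 -0.996] toolY [-0.023 -1.    -0.007] q [ -24.   25.  -25.  107.   19.   48. -151.]
shift now axes [0.42 0.1  0.3 ]  final axes [0.42 0.1  0.3 ]  turn [-0.08 -0.39  0.41]
```

```bash
python3 -m creep '[{"hand":0,"tx":-3,"ty":0,"tz":0,"rx":0,"ry":0,"rz":0},{"hand":0,"tx":-5,"ty":0,"tz":1,"rx":0,"ry":0,"rz":0},{"hand":0,"tx":-5,"ty":0,"tz":1,"rx":0,"ry":0,"rz":0},{"hand":0,"tx":-5,"ty":0,"tz":1,"rx":0,"ry":0,"rz":0}]'; python3 go.py .63 .085 .30 -89.3 0;python3 - <<'E'
from h import *
snap('top','t2');snap('side','s2')
a=cv2.imread('pics/t2.png')[60:300,40:300];b=cv2.imread('pics/s2.png')[0:240,130:390]
cv2.imwrite('pics/c2.png',cv2.resize(np.hstack([a,b]),None,fx=1.5,fy=1.5,interpolation=2))
E
```

```text
time_s: 5.08
tool_pos: [0.4044, 0.3656, 0.3353]
orientation: [[0.077, -0.026, -0.997], [-0.003, -1.0, 0.026], [-0.997, 0.001, -0.077]]
force: [1.0, -0.5, -2.1]
width: 0.0177
t 5.08 pos [0.4044 0.3656 0.3353] F [ 1.  -0.5 -2.1] w 0.0177
toolX [ 0.077 -0.003 -0.997] toolY [-0.026 -1.     0.001] q [ -22.   12.  -29.  100.   10.   68. -146.]
shift now axes [  5.33  27.47 -22.93]  final axes [  3.53  28.33 -22.21]  turn [-2.18 -4.42 -0.12]
```

View pics/c2.png

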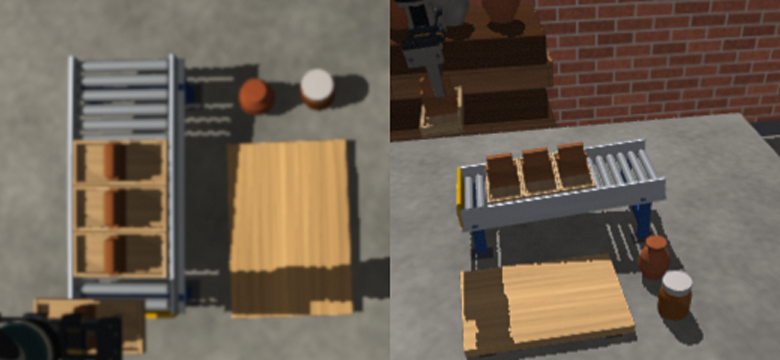

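The carrier is held at (90,320) in the crop, and the other three are rolling down toward the stop. Next it goes over the far half of the board.

```bash
python3 -m creep '[{"hand":0,"tx":0,"ty":0,"tz":0,"rx":-2.2,"ry":-4.4,"rz":0},{"hand":0,"tx":0,"ty":4.5,"tz":-3.5,"rx":0,"ry":0,"rz":0},{"hand":0,"tx":0,"ty":4.5,"tz":-3.5,"rx":0,"ry":0,"rz":0},{"hand":0,"tx":0,"ty":4.5,"tz":-3.5,"rx":0,"ry":0,"rz":0},{"hand":0,"tx":0,"ty":4.5,"tz":-3.5,"rx":0,"ry":0,"rz":0},{"hand":0,"tx":0,"ty":4.5,"tz":-3.5,"rx":0,"ry":0,"rz":0},{"hand":0,"tx":0,"ty":4.5,"tz":-3.5,"rx":0,"ry":0,"rz":0},{"hand":0,"tx":0,"ty":0,"tz":0,"rx":0,"ry":0,"rz":0}]' >/dev/null; python3 go.py .63 .085 .15 -89.3 0
```

```text
t 6.17 pos [0.6237 0.0915 0.3273] F [-1.   0.5 -3.1] w 0.0179
toolX [-0.006 -0.    -1.   ] toolY [ 0.018 -1.    -0.   ] q [   2.   22.  -19.   87.    7.   73. -106.]
shift now axes [17.72  0.66 -0.73]  final axes [17.73  0.66 -0.63]  turn [0.34 0.35 0.  ]
```

```bash
python3 -m creep '[{"hand":0,"tx":5,"ty":0.6,"tz":-0.6,"rx":0.3,"ry":0.3,"rz":0},{"hand":0,"tx":5,"ty":0,"tz":0,"rx":0,"ry":0,"rz":0},{"hand":0,"tx":5,"ty":0,"tz":0,"rx":0,"ry":0,"rz":0},{"hand":0,"tx":4,"ty":0,"tz":0,"rx":0,"ry":0,"rz":0},{"hand":0,"tx":2,"ty":0,"tz":0,"rx":0,"ry":0,"rz":0},{"hand":0,"tx":0,"ty":0,"tz":0,"rx":0,"ry":0,"rz":0}]' >/dev/null; python3 go.py .63 .085 .082 -89.3 0
```

```text
t 6.92 pos [0.6238 0.0872 0.1028] F [-0.8  0.3 -2.4] w 0.0177
toolX [-0.012  0.001 -1.   ] toolY [ 0.014 -1.    -0.001] q [   1.   35.  -16.   99.   12.   49. -110.]
shift now axes [ 2.07  0.23 -0.64]  final axes [ 2.08  0.23 -0.62]  turn [0.1  0.67 0.05]
```

```bash
python3 -m creep '[{"hand":0,"tx":0.8,"ty":0.2,"tz":-0.6,"rx":0,"ry":0.7,"rz":0},{"hand":0,"tx":0.8,"ty":0,"tz":0,"rx":0,"ry":0.2,"rz":0},{"hand":0,"tx":0.3,"ty":0,"tz":0,"rx":0,"ry":0,"rz":0},{"hand":0,"tx":0,"ty":0,"tz":0,"rx":0,"ry":0,"rz":0}]' ; python3 go.py .63 .085 .082 -89.3 0
```

```text
time_s: 7.42
tool_pos: [0.6315, 0.086, 0.0847]
orientation: [[0.009, 0.014, -1.0], [0.002, -1.0, -0.014], [-1.0, -0.002, -0.009]]
force: [-0.2, -0.5, -2.0]
width: 0.0177
t 7.42 pos [0.6315 0.086  0.0847] F [-0.2 -0.5 -2. ] w 0.0177
toolX [ 0.009  0.002 -1.   ] toolY [ 0.014 -1.    -0.002] q [   1.   36.  -16.   99.   13.   46. -110.]
shift now axes [0.27 0.1  0.15]  final axes [0.27 0.1  0.15]  turn [ 0.12 -0.51  0.1 ]
```

```bash
python3 -m creep '[{"hand":0,"tx":0.25,"ty":0,"tz":0,"rx":0,"ry":-0.5,"rz":0},{"hand":0,"tx":0,"ty":0,"tz":0,"rx":0,"ry":0,"rz":0}]';  python3 -m creep '[{"hand":0,"tx":0.15,"ty":0,"tz":0,"rx":0,"ry":0,"rz":0},{"hand":0,"tx":0,"ty":0,"tz":0,"rx":0,"ry":0,"rz":0}]'
```

```text
time_s: 7.68
tool_pos: [0.6321, 0.0861, 0.0829]
orientation: [[0.001, 0.014, -1.0], [0.002, -1.0, -0.014], [-1.0, -0.002, -0.001]]
force: [-0.6, -0.5, -3.1]
width: 0.0182
time_s: 7.92
tool_pos: [0.6322, 0.0861, 0.0815]
orientation: [[0.001, 0.014, -1.0], [0.002, -1.0, -0.014], [-1.0, -0.002, -0.002]]
force: [-0.3, 0.1, -3.0]
width: 0.0179
```

```bash
python3 -m creep '[{"hand":0,"tx":0.2,"ty":0,"tz":0,"rx":0,"ry":0,"rz":0},{"hand":0,"tx":0,"ty":0,"tz":0,"rx":0,"ry":0,"rz":0}]' | grep -E 'pos|force';  python3 -m creep '[{"hand":0,"tx":0.2,"ty":0,"tz":0,"rx":0,"ry":0,"rz":0},{"hand":0,"tx":0,"ty":0,"tz":0,"rx":0,"ry":0,"rz":0}]'| grep -E 'pos|force'
```

```text
tool_pos: [0.6328, 0.0863, 0.0814]
force: [0.0, 0.6, -2.6]
tool_pos: [0.6334, 0.0865, 0.0812]
force: [0.2, -0.3, -2.9]
```

```bash
python3 -m creep '[{"hand":0,"tx":0.4,"ty":0,"tz":0,"rx":0,"ry":0,"rz":0},{"hand":0,"tx":0,"ty":0,"tz":0,"rx":0,"ry":0,"rz":0}]' | grep -E 'pos|force';python3 - <<'E'
from h import *
snap('top','t3');snap('side','s3')
a=cv2.imread('pics/t3.png')[100:300,60:310];b=cv2.imread('pics/s3.png')[80:280,120:370]
cv2.imwrite('pics/c3.png',cv2.resize(np.hstack([a,b]),None,fx=1.6,fy=1.6,interpolation=2))
E
```

```text
tool_pos: [0.6342, 0.0866, 0.0815]
force: [0.1, -0.1, -2.5]
```

View pics/c3.png

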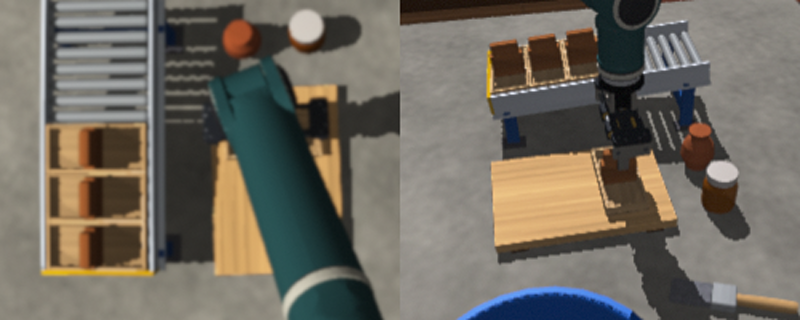

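The carrier looks seated on the board at (625,180) in the crop, and carrier 2 has reached the stop (90,250). Further downward commands no longer lower it, so I'll release.

```bash
python3 -m creep '[{"hand":0.6,"tx":0,"ty":0,"tz":0,"rx":0,"ry":0,"rz":0},{"hand":0.6,"tx":0,"ty":0,"tz":0,"rx":0,"ry":0,"rz":0},{"hand":0.6,"tx":0,"ty":0,"tz":0,"rx":0,"ry":0,"rz":0},{"hand":0.6,"tx":0,"ty":0,"tz":0,"rx":0,"ry":0,"rz":0}]'; python3 -m creep '[{"hand":0.6,"tx":-3,"ty":0,"tz":0,"rx":0,"ry":0,"rz":0},{"hand":0.6,"tx":-6,"ty":0,"tz":0,"rx":0,"ry":0,"rz":0},{"hand":0.6,"tx":-6,"ty":0,"tz":0,"rx":0,"ry":0,"rz":0},{"hand":0.6,"tx":-3,"ty":0,"tz":0,"rx":0,"ry":0,"rz":0}]'|grep force;python3 go.py .449 .368 .26 -91.3 4.6
```

```text
time_s: 9.28
tool_pos: [0.6343, 0.0867, 0.0798]
orientation: [[0.005, 0.014, -1.0], [0.001, -1.0, -0.014], [-1.0, -0.001, -0.005]]
force: [-0.1, 0.1, -1.0]
width: 0.0546
force: [0.3, 0.2, -0.4]
t 9.78 pos [0.6317 0.0861 0.2611] F [ 0.3  0.2 -0.4] w 0.055
toolX [-0.003  0.    -1.   ] toolY [ 0.014 -1.    -0.   ] q [   3.   25.  -18.   90.    8.   66. -107.]
shift now axes [  0.16 -28.45  17.86]  final axes [ -1.41 -27.76  18.85]  turn [2.13 4.76 0.1 ]
```

Now carrier 2, at the same place.

```bash
python3 -m creep '[{"hand":0.6,"tx":0,"ty":-5,"tz":3.5,"rx":2.1,"ry":0,"rz":0},{"hand":0.6,"tx":0,"ty":-5,"tz":3.5,"rx":0,"ry":0,"rz":0},{"hand":0.6,"tx":0,"ty":-5,"tz":3.5,"rx":0,"ry":0,"rz":0},{"hand":0.6,"tx":0,"ty":-5,"tz":3.5,"rx":0,"ry":0,"rz":0},{"hand":0.6,"tx":0,"ty":-5,"tz":3.5,"rx":0,"ry":0,"rz":0},{"hand":0.6,"tx":0,"ty":-3,"tz":1,"rx":0,"ry":4.7,"rz":0},{"hand":0.6,"tx":0,"ty":0,"tz":0,"rx":0,"ry":0,"rz":0}]' >/dev/null;python3 go.py .450 .3685 .200 -91.3 4.6
```

```text
t 10.65 pos [0.449  0.3775 0.2654] F [ 0.  -1.8  0.4] w 0.055
toolX [ 0.091  0.001 -0.996] toolY [-0.026 -1.    -0.004] q [ -25.   19.  -25.  100.   13.   60. -147.]
shift now axes [6.52 0.92 0.47]  final axes [6.53 0.9  0.41]  turn [-0.23 -0.62  0.19]
```

```bash
python3 - <<'E'
from h import *
c=snap('top','t4');d=snap('side','s4')
a=cv2.resize(cv2.imread('pics/t4.png')[130:280,140:280],None,fx=3,fy=3,interpolation=2);b=cv2.resize(cv2.imread('pics/s4.png')[60:210,160:286],None,fx=3,fy=3,interpolation=2)
cv2.imwrite('pics/c4.png',np.hstack([a,b]))
E
```

```text
(no output)
```

View pics/c4.png

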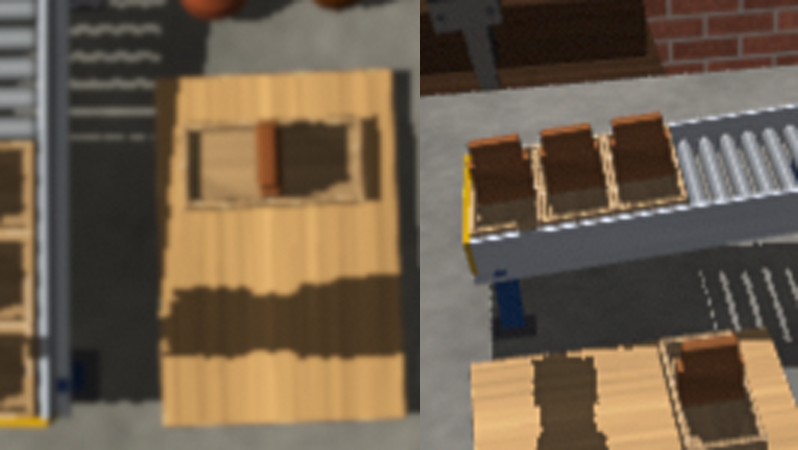

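Carrier 1 lies flat on the board, between (185,118) and (365,208) in the crop. Carrier 2 sits at the stop in the side view (470–520, 140). I'll go down onto it.

```bash
python3 -m creep '[{"hand":0.6,"tx":3.2,"ty":0.9,"tz":0.4,"rx":-0.2,"ry":-0.6,"rz":0},{"hand":0.6,"tx":3.2,"ty":0,"tz":0,"rx":0,"ry":0,"rz":0},{"hand":0.6,"tx":0,"ty":0,"tz":0,"rx":0,"ry":0,"rz":0}]' >/dev/null;python3 go.py .450 .3685 .157 -91.3 4.6
```

```text
t 11.12 pos [0.4583 0.3596 0.1999] F [ 0.1 -0.1  0.1] w 0.0554
toolX [ 0.082 -0.003 -0.997] toolY [-0.04  -0.999 -0.   ] q [ -24.   22.  -23.  104.   15.   53. -148.]
shift now axes [ 4.21 -0.85  1.22]  final axes [ 4.21 -0.87  1.2 ]  turn [-0.96 -0.08 -0.07]
```

```bash
python3 -m creep '[{"hand":0.6,"tx":0,"ty":-0.8,"tz":1.0,"rx":-0.9,"ry":0,"rz":0},{"hand":0.6,"tx":0,"ty":0,"tz":0,"rx":0,"ry":0,"rz":0}]' >/dev/null;python3 go.py .450 .3685 .157 -91.3 4.6;python3 -m creep '[{"hand":0.6,"tx":2,"ty":0,"tz":0,"rx":0,"ry":0,"rz":0},{"hand":0.6,"tx":2,"ty":0,"tz":0,"rx":0,"ry":0,"rz":0},{"hand":0.6,"tx":0,"ty":0,"tz":0,"rx":0,"ry":0,"rz":0}]' >/dev/null;python3 go.py .450 .3685 .157 -91.3 4.6
```

```text
t 11.38 pos [0.4499 0.3682 0.2011] F [-0.8 -0.5 -0.4] w 0.0552
toolX [ 0.083 -0.002 -0.997] toolY [-0.026 -1.    -0.001] q [ -25.   22.  -24.  105.   16.   53. -148.]
shift now axes [ 4.4  -0.03  0.36]  final axes [ 4.4  -0.03  0.35]  turn [-0.17 -0.18  0.02]
t 11.75 pos [0.4541 0.3685 0.1604] F [-1.   0.5  0.1] w 0.055
toolX [ 0.086 -0.    -0.996] toolY [-0.026 -1.    -0.002] q [ -26.   25.  -23.  106.   18.   48. -150.]
shift now axes [0.31 0.02 0.44]  final axes [0.31 0.01 0.44]  turn [-0.17 -0.32  0.09]
```

Close and lift quickly, as before.

```bash
python3 -m creep '[{"hand":0.6,"tx":0,"ty":0,"tz":0.2,"rx":0,"ry":0,"rz":0},{"hand":0,"tx":0,"ty":0,"tz":0,"rx":0,"ry":0,"rz":0},{"hand":0,"tx":0,"ty":0,"tz":0,"rx":0,"ry":0,"rz":0},{"hand":0,"tx":0,"ty":0,"tz":0,"rx":0,"ry":0,"rz":0},{"hand":0,"tx":0,"ty":0,"tz":0,"rx":0,"ry":0,"rz":0},{"hand":0,"tx":0,"ty":0,"tz":0,"rx":0,"ry":0,"rz":0}]';python3 go.py .450 .3685 .157 -91.3 4.6; python3 -m creep '[{"hand":0,"tx":-3,"ty":0,"tz":0,"rx":0,"ry":0,"rz":0},{"hand":0,"tx":-5,"ty":0,"tz":1,"rx":0,"ry":0,"rz":0},{"hand":0,"tx":-5,"ty":0,"tz":1,"rx":0,"ry":0,"rz":0},{"hand":0,"tx":-5,"ty":0,"tz":1,"rx":0,"ry":0,"rz":0},{"hand":0,"tx":0,"ty":0,"tz":0,"rx":-2,"ry":-4.5,"rz":0}]'; python3 go.py .484 .085 .30 -89.3 0
```

```text
time_s: 12.5
tool_pos: [0.4526, 0.3692, 0.1619]
orientation: [[0.088, -0.025, -0.996], [0.001, -1.0, 0.025], [-0.996, -0.003, -0.088]]
force: [0.3, 0.1, -0.4]
width: 0.018
t 12.5 pos [0.4526 0.3692 0.1619] F [ 0.3  0.1 -0.4] w 0.018
toolX [ 0.088  0.001 -0.996] toolY [-0.025 -1.    -0.003] q [ -26.   25.  -23.  106.   18.   48. -150.]
shift now axes [0.47 0.08 0.3 ]  final axes [0.47 0.08 0.3 ]  turn [-0.15 -0.45  0.17]
time_s: 13.12
tool_pos: [0.4037, 0.3692, 0.3417]
orientation: [[0.004, 0.012, -1.0], [-0.001, -1.0, -0.012], [-1.0, 0.001, -0.004]]
force: [0.8, -0.6, -2.7]
width: 0.0178
t 13.12 pos [0.4037 0.3692 0.3417] F [ 0.8 -0.6 -2.7] w 0.0178
toolX [ 0.004 -0.001 -1.   ] toolY [ 0.012 -1.     0.001] q [ -23.   13.  -27.   97.    7.   71. -141.]
shift now axes [ 4.23 28.51 -7.66]  final axes [ 4.17 28.52 -7.68]  turn [ 0.01 -0.23 -0.07]
```

```bash
python3 -m creep '[{"hand":0,"tx":0,"ty":4.8,"tz":-1.2,"rx":0,"ry":0,"rz":0},{"hand":0,"tx":0,"ty":4.8,"tz":-1.2,"rx":0,"ry":0,"rz":0},{"hand":0,"tx":0,"ty":4.8,"tz":-1.2,"rx":0,"ry":0,"rz":0},{"hand":0,"tx":0,"ty":4.8,"tz":-1.2,"rx":0,"ry":0,"rz":0},{"hand":0,"tx":0,"ty":4.8,"tz":-1.2,"rx":0,"ry":0,"rz":0},{"hand":0,"tx":0,"ty":4.4,"tz":-1.2,"rx":0,"ry":0,"rz":0},{"hand":0,"tx":0,"ty":0,"tz":0,"rx":0,"ry":0,"rz":0}]' >/dev/null; python3 go.py .484 .086 .12 -89.3 0
```

```text
t 14.0 pos [0.4802 0.0765 0.3391] F [ 0.5 -0.  -2.2] w 0.0178
toolX [-0.001 -0.001 -1.   ] toolY [ 0.012 -1.     0.001] q [   1.    6.  -15.  105.    2.   69. -104.]
shift now axes [21.91 -0.98 -0.41]  final axes [21.91 -0.95 -0.4 ]  turn [-0.02  0.05 -0.08]
```

```bash
python3 -m creep '[{"hand":0,"tx":4,"ty":-0.9,"tz":-0.4,"rx":0,"ry":0,"rz":0},{"hand":0,"tx":5,"ty":0,"tz":0,"rx":0,"ry":0,"rz":0},{"hand":0,"tx":5,"ty":0,"tz":0,"rx":0,"ry":0,"rz":0},{"hand":0,"tx":4,"ty":0,"tz":0,"rx":0,"ry":0,"rz":0},{"hand":0,"tx":3,"ty":0,"tz":0,"rx":0,"ry":0,"rz":0},{"hand":0,"tx":0,"ty":0,"tz":0,"rx":0,"ry":0,"rz":0}]' >/dev/null; python3 go.py .484 .086 .0825 -89.3 0
```

```text
t 14.75 pos [0.4827 0.091  0.1232] F [ 0.1 -0.2 -1.9] w 0.0179
toolX [-0.     0.002 -1.   ] toolY [ 0.016 -1.    -0.002] q [  -2.   21.  -14.  118.    7.   42. -110.]
shift now axes [ 4.06  0.52 -0.12]  final axes [ 4.07  0.51 -0.12]  turn [0.24 0.02 0.13]
```

```bash
python3 -m creep '[{"hand":0,"tx":2,"ty":0.4,"tz":0,"rx":0,"ry":0,"rz":0},{"hand":0,"tx":1.2,"ty":0,"tz":0,"rx":0,"ry":0,"rz":0},{"hand":0,"tx":0.6,"ty":0,"tz":0,"rx":0,"ry":0,"rz":0},{"hand":0,"tx":0.3,"ty":0,"tz":0,"rx":0,"ry":0,"rz":0},{"hand":0,"tx":0.3,"ty":0,"tz":0,"rx":0,"ry":0,"rz":0}]' >/dev/null; python3 go.py .484 .086 .0825 -89.3 0
```

```text
t 15.38 pos [0.4867 0.0905 0.0828] F [-0.3  1.3  6. ] w 0.0176
toolX [ 0.008  0.005 -1.   ] toolY [ 0.019 -1.    -0.005] q [  -3.   25.  -13.  119.    9.   37. -111.]
shift now axes [0.02 0.44 0.27]  final axes [0.03 0.44 0.27]  turn [ 0.38 -0.48  0.29]
```

Contact: the force is now +6 N upward. Release and retreat. Next is the cups, so I'll go over C with the jaws still along y.

```bash
python3 -m creep '[{"hand":0.6,"tx":0,"ty":0,"tz":0,"rx":0,"ry":0,"rz":0},{"hand":0.6,"tx":0,"ty":0,"tz":0,"rx":0,"ry":0,"rz":0},{"hand":0.6,"tx":0,"ty":0,"tz":0,"rx":0,"ry":0,"rz":0},{"hand":0.6,"tx":-3,"ty":0,"tz":0,"rx":0,"ry":0,"rz":0},{"hand":0.6,"tx":-6,"ty":0,"tz":0,"rx":0,"ry":0,"rz":0},{"hand":0.85,"tx":-5,"ty":2,"tz":0,"rx":0,"ry":0,"rz":0},{"hand":0.85,"tx":-2,"ty":6,"tz":0,"rx":0,"ry":0,"rz":0},{"hand":0.85,"tx":0,"ty":6,"tz":0,"rx":0,"ry":0,"rz":0},{"hand":0.85,"tx":0,"ty":6,"tz":0,"rx":0,"ry":0,"rz":0}]' >/dev/null; python3 go.py .45 -.35 .15 -90 0;python3 - <<'E'
from h import *
c=snap('top','t5');d=snap('side','s5')
a=cv2.resize(cv2.imread('pics/t5.png')[120:330,80:480],(800,420),interpolation=2)
cv2.imwrite('pics/c5.png',a)
E
```

```text
t 16.5 pos [ 0.4918 -0.1103  0.2501] F [1.5 0.4 0.4] w 0.0782
toolX [ 0.016  0.005 -1.   ] toolY [ 0.031 -1.    -0.005] q [ 16.  11.  -8. 111.   1.  58. -81.]
shift now axes [ 9.82 23.88  5.07]  final axes [10.01 23.97  4.18]  turn [ 1.76 -0.89  0.3 ]
```

View pics/c5.png

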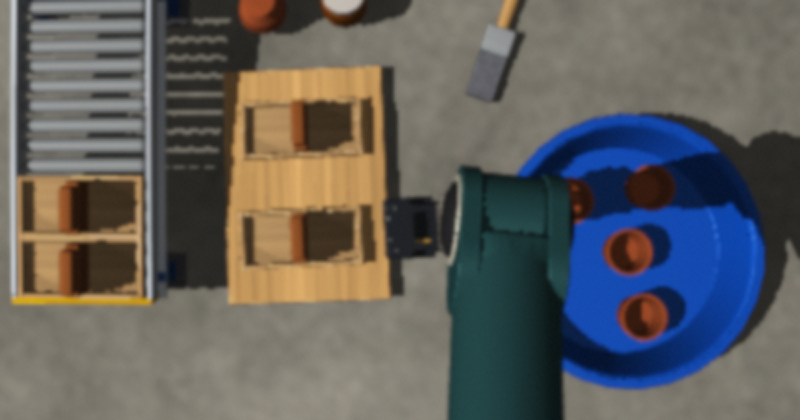

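Both carriers are flat on the board, with grips at (299,125) and (298,237) in the crop. Carriers 3 and 4 are at the stop. Cups C (629,251) and D (643,317) have not moved, so I can start on the cups.

```bash
python3 -m creep '[{"hand":0.85,"tx":0.5,"ty":5.5,"tz":1,"rx":1.7,"ry":-0.9,"rz":0},{"hand":0.85,"tx":0,"ty":5.5,"tz":1,"rx":0,"ry":0,"rz":0},{"hand":0.85,"tx":0,"ty":5.5,"tz":1,"rx":0,"ry":0,"rz":0},{"hand":0.85,"tx":0,"ty":5.5,"tz":1,"rx":0,"ry":0,"rz":0},{"hand":0.85,"tx":0,"ty":0,"tz":0,"rx":0,"ry":0,"rz":0}]' >/dev/null; python3 go.py .45 -.35 .14 -90 0
python3 - <<'E'
from h import *
ct=dict(np.load('pics/t5.npz'))
for n,u,v,z in(('g1',298.5,125,.104),('g2',298.5,237,.104),('c1 corners',244,101,.045),('',360,97,.045),('',362,155,.045),('',246,159,.045),('c2',241,210,.045),('',360,207,.045),('',361,263,.045),('',242,268,.045)):
    print(n,hit(ct,np.array([80+u/2,120+v/2]),z).round(4))
E
```

```text
t 17.23 pos [ 0.4507 -0.3388  0.244 ] F [-1.1  0.8 -0.8] w 0.0784
toolX [ 0.     0.003 -1.   ] toolY [-0.009 -1.    -0.003] q [ 33.  17.   1. 103.  -0.  60. -57.]
shift now axes [10.4   1.16  0.06]  final axes [10.4   1.12  0.07]  turn [-0.51  0.    0.19]
g1 [0.6273 0.0847]
g2 [0.4827 0.0879]
c1 corners [0.6691 0.1624]
 [0.67   0.0042]
 [0.5908 0.0036]
 [0.5898 0.1609]
c2 [0.521  0.1689]
 [0.5208 0.0083]
 [0.4458 0.009 ]
 [0.4431 0.1689]
```

```bash
python3 -m creep '[{"hand":0.88,"tx":4,"ty":1.1,"tz":0,"rx":-0.5,"ry":0,"rz":0},{"hand":0.88,"tx":4,"ty":0,"tz":0,"rx":0,"ry":0,"rz":0},{"hand":0.88,"tx":3.5,"ty":0,"tz":0,"rx":0,"ry":0,"rz":0},{"hand":0.88,"tx":3,"ty":0,"tz":0,"rx":0,"ry":0,"rz":0},{"hand":0.88,"tx":0,"ty":0,"tz":0,"rx":0,"ry":0,"rz":0}]' >/dev/null; python3 go.py .45 -.35 .037 -90 0
```

```text
t 17.85 pos [ 0.4552 -0.3419  0.0961] F [ 0.1 -0.7 -0.1] w 0.0808
toolX [ 0.004  0.007 -1.   ] toolY [ 0.007 -1.    -0.007] q [ 34.  29.   0. 109.  -1.  43. -55.]
shift now axes [5.9  0.85 0.55]  final axes [5.91 0.81 0.52]  turn [ 0.4  -0.22  0.4 ]
```

```bash
python3 -m creep '[{"hand":0.88,"tx":0,"ty":0.8,"tz":0.4,"rx":0,"ry":0,"rz":0},{"hand":0.88,"tx":0,"ty":0,"tz":0,"rx":0,"ry":0,"rz":0}]' >/dev/null; python3 go.py .45 -.35 .037 -90 0; python3 -m creep '[{"hand":0.88,"tx":2,"ty":0,"tz":0.1,"rx":0,"ry":0,"rz":0},{"hand":0.88,"tx":2,"ty":0,"tz":0.1,"rx":0,"ry":0,"rz":0},{"hand":0.88,"tx":1.8,"ty":0,"tz":0.1,"rx":0,"ry":0,"rz":0},{"hand":0.88,"tx":0,"ty":0,"tz":0,"rx":0,"ry":0,"rz":0}]' >/dev/null; python3 go.py .45 -.35 .037 -90 0;
```

```text
t 18.1 pos [ 0.4529 -0.3501  0.0984] F [-0.2  0.5  0.8] w 0.081
toolX [ 0.007  0.006 -1.   ] toolY [ 0.009 -1.    -0.005] q [ 35.  29.   0. 108.  -1.  43. -54.]
shift now axes [6.14 0.02 0.33]  final axes [ 6.14 -0.01  0.29]  turn [ 0.49 -0.39  0.31]
t 18.6 pos [ 0.4536 -0.3523  0.0441] F [-0.3 -0.1 -0.1] w 0.0808
toolX [ 0.015  0.    -1.   ] toolY [ 0.007 -1.    -0.   ] q [ 35.  33.   0. 110.  -1.  36. -54.]
shift now axes [ 0.7  -0.23  0.37]  final axes [ 0.71 -0.23  0.36]  turn [ 0.42 -0.87  0.01]
```

```bash
python3 -m creep '[{"hand":0.88,"tx":0.8,"ty":-0.2,"tz":0.3,"rx":0,"ry":-0.8,"rz":0},{"hand":0.88,"tx":0.2,"ty":0,"tz":0,"rx":0,"ry":0,"rz":0}]' >/dev/null; python3 go.py .45 -.35 .037 -90 0; python3 -m creep '[{"hand":0,"tx":0,"ty":0,"tz":0,"rx":0,"ry":0,"rz":0},{"hand":0,"tx":0,"ty":0,"tz":0,"rx":0,"ry":0,"rz":0},{"hand":0,"tx":0,"ty":0,"tz":0,"rx":0,"ry":0,"rz":0},{"hand":0,"tx":0,"ty":0,"tz":0,"rx":0,"ry":0,"rz":0}]'; python3 -m creep '[{"hand":0,"tx":-4,"ty":0,"tz":0,"rx":0,"ry":0,"rz":0},{"hand":0,"tx":-5,"ty":0,"tz":0,"rx":0,"ry":0,"rz":0},{"hand":0,"tx":-5,"ty":0,"tz":0,"rx":0,"ry":0,"rz":0},{"hand":0,"tx":-5,"ty":0,"tz":0,"rx":0,"ry":0,"rz":0}]'; python3 go.py .629 .127 .20 0 0
```

```text
t 18.85 pos [ 0.4514 -0.3508  0.0348] F [ 0.2 -1.4 -0.3] w 0.0809
toolX [ 0.002 -0.001 -1.   ] toolY [ 0.007 -1.     0.001] q [ 34.  34.   0. 110.  -0.  36. -55.]
shift now axes [-0.22 -0.08  0.14]  final axes [-0.22 -0.08  0.14]  turn [ 0.42 -0.13 -0.07]
time_s: 19.35
tool_pos: [0.4518, -0.3508, 0.0353]
orientation: [[0.003, 0.008, -1.0], [-0.002, -1.0, -0.008], [-1.0, 0.002, -0.003]]
force: [0.9, -0.1, -1.0]
width: 0.0623
time_s: 19.85
tool_pos: [0.4485, -0.3488, 0.2257]
orientation: [[-0.006, 0.007, -1.0], [0.005, -1.0, -0.007], [-1.0, -0.005, 0.006]]
force: [1.2, -0.1, -0.5]
width: 0.0619
t 19.85 pos [ 0.4485 -0.3488  0.2257] F [ 1.2 -0.1 -0.5] w 0.0619
toolX [-0.006  0.005 -1.   ] toolY [ 0.007 -1.    -0.005] q [ 34.  19.   1. 103.  -0.  58. -55.]
shift now axes [  2.67 -47.43 -18.42]  final axes [  2.57  18.05 -47.58]  turn [-8.958e+01  7.000e-02  4.900e-01]
```

```bash
python3 -m creep '[{"hand":0,"tx":0,"ty":0,"tz":0,"rx":-10,"ry":0,"rz":0},{"hand":0,"tx":0,"ty":0,"tz":0,"rx":-10,"ry":0,"rz":0},{"hand":0,"tx":0,"ty":0,"tz":0,"rx":-10,"ry":0,"rz":0},{"hand":0,"tx":0,"ty":0,"tz":0,"rx":-10,"ry":0,"rz":0},{"hand":0,"tx":0,"ty":0,"tz":0,"rx":-10,"ry":0,"rz":0},{"hand":0,"tx":0,"ty":0,"tz":0,"rx":-10,"ry":0,"rz":0},{"hand":0,"tx":0,"ty":0,"tz":0,"rx":-10,"ry":0,"rz":0},{"hand":0,"tx":0,"ty":0,"tz":0,"rx":-10,"ry":0,"rz":0},{"hand":0,"tx":0,"ty":0,"tz":0,"rx":-9,"ry":0,"rz":0}]' >/dev/null; python3 go.py .629 .127 .20 0 0;  python3 -m creep '[{"hand":0,"tx":0,"ty":1.8,"tz":-4.7,"rx":0,"ry":0,"rz":0},{"hand":0,"tx":0,"ty":1.8,"tz":-4.7,"rx":0,"ry":0,"rz":0},{"hand":0,"tx":0,"ty":1.8,"tz":-4.7,"rx":0,"ry":0,"rz":0},{"hand":0,"tx":0,"ty":1.8,"tz":-4.7,"rx":0,"ry":0,"rz":0},{"hand":0,"tx":0,"ty":1.8,"tz":-4.7,"rx":0,"ry":0,"rz":0},{"hand":0,"tx":0,"ty":1.8,"tz":-4.7,"rx":0,"ry":0,"rz":0},{"hand":0,"tx":0,"ty":1.8,"tz":-4.7,"rx":0,"ry":0,"rz":0},{"hand":0,"tx":0,"ty":1.8,"tz":-4.7,"rx":0,"ry":0,"rz":0}]' >/dev/null; python3 go.py .629 .127 .20 0 0
```

```text
t 20.98 pos [ 0.4489 -0.3499  0.2311] F [-0.  -0.6 -2.5] w 0.0621
toolX [ 0.    -0.001 -1.   ] toolY [0.999 0.04  0.   ] q [ 47.  20. -16. 102.   6.  59.  32.]
shift now axes [  3.06  19.92 -46.93]  final axes [  3.11  18.01 -47.69]  turn [ 2.31  0.07 -0.03]
t 21.98 pos [0.58   0.0352 0.2297] F [ 0.5  0.  -1.4] w 0.0618
toolX [ 0.    -0.004 -1.   ] toolY [1.    0.028 0.   ] q [ 13.  22. -25. 100.  11.  60. -15.]
shift now axes [ 2.93  5.15 -9.05]  final axes [ 2.97  4.9  -9.18]  turn [ 1.59  0.25 -0.01]
```

```bash
python3 -m creep '[{"hand":0,"tx":0,"ty":2.5,"tz":-4.5,"rx":1.5,"ry":0,"rz":0},{"hand":0,"tx":0,"ty":2.5,"tz":-4.5,"rx":0,"ry":0,"rz":0},{"hand":0,"tx":0,"ty":0,"tz":0,"rx":0,"ry":0,"rz":0}]'>/dev/null;python3 go.py .629 .127 .095 0 0
```

```text
t 22.35 pos [0.6294 0.1337 0.2287] F [-0.4  0.3 -1.2] w 0.0625
toolX [-0.    -0.002 -1.   ] toolY [ 1.     0.007 -0.   ] q [  3.  29. -25.  91.  13.  63. -25.]
shift now axes [13.37 -0.04  0.64]  final axes [13.37 -0.04  0.67]  turn [0.38 0.14 0.02]
```

```bash
python3 -m creep '[{"hand":0,"tx":3,"ty":0,"tz":0.6,"rx":0.3,"ry":0,"rz":0},{"hand":0,"tx":4,"ty":0,"tz":0,"rx":0,"ry":0,"rz":0},{"hand":0,"tx":4,"ty":0,"tz":0,"rx":0,"ry":0,"rz":0},{"hand":0,"tx":1,"ty":0,"tz":0,"rx":0,"ry":0,"rz":0},{"hand":0,"tx":0,"ty":0,"tz":0,"rx":0,"ry":0,"rz":0}]'>/dev/null;python3 go.py .629 .127 .0595 0 0
```

```text
t 22.98 pos [0.6297 0.1241 0.1071] F [ 0.4  1.2 -1.2] w 0.0622
toolX [ 0.002 -0.004 -1.   ] toolY [ 1.    -0.001  0.002] q [  2.  36. -22.  97.  17.  51. -28.]
shift now axes [ 4.76 -0.08 -0.31]  final axes [ 4.76 -0.07 -0.29]  turn [-0.08  0.23 -0.09]
```

```bash
python3 -m creep '[{"hand":0,"tx":1.8,"ty":0,"tz":-0.3,"rx":0,"ry":0,"rz":0},{"hand":0,"tx":1.2,"ty":0,"tz":0,"rx":0,"ry":0,"rz":0},{"hand":0,"tx":0.8,"ty":0,"tz":0,"rx":0,"ry":0,"rz":0},{"hand":0,"tx":0,"ty":0,"tz":0,"rx":0,"ry":0,"rz":0}]'>/dev/null;python3 go.py .629 .127 .0595 0 0
```

```text
t 23.48 pos [0.6318 0.1271 0.0699] F [-0.8  0.9 -1.7] w 0.0626
toolX [ 0.007 -0.004 -1.   ] toolY [ 1.    -0.002  0.007] q [  1.  39. -21.  98.  19.  47. -29.]
shift now axes [ 1.04 -0.28  0.  ]  final axes [ 1.04 -0.28  0.01]  turn [-0.11  0.21 -0.38]
```

```bash
python3 -m creep '[{"hand":0,"tx":0.6,"ty":-0.3,"tz":0,"rx":0,"ry":0.2,"rz":-0.4},{"hand":0,"tx":0.5,"ty":0,"tz":0,"rx":0,"ry":0,"rz":0},{"hand":0,"tx":0.3,"ty":0,"tz":0,"rx":0,"ry":0,"rz":0}]'|grep -E 'pos|force';python3 -m creep '[{"hand":0,"tx":0.3,"ty":0,"tz":0,"rx":0,"ry":0,"rz":0}]'|grep -E 'pos|force'
```

```text
tool_pos: [0.6293, 0.1267, 0.059]
force: [-10.9, -2.4, 32.8]
tool_pos: [0.6293, 0.1267, 0.0591]
force: [-9.2, -1.6, 21.8]
```

```bash
python3 -m creep '[{"hand":0.1,"tx":-0.1,"ty":0,"tz":0,"rx":0,"ry":0,"rz":0},{"hand":0.85,"tx":0,"ty":0,"tz":0,"rx":0,"ry":0,"rz":0},{"hand":0.85,"tx":0,"ty":0,"tz":0,"rx":0,"ry":0,"rz":0},{"hand":0.85,"tx":0,"ty":0,"tz":0,"rx":0,"ry":0,"rz":0},{"hand":0.85,"tx":-3,"ty":0,"tz":0,"rx":0,"ry":0,"rz":0},{"hand":0.85,"tx":-5,"ty":0,"tz":0,"rx":0,"ry":0,"rz":0},{"hand":0.85,"tx":-5,"ty":0,"tz":0,"rx":0,"ry":0,"rz":0},{"hand":0.85,"tx":-3,"ty":0,"tz":5,"rx":0,"ry":0,"rz":0},{"hand":0.85,"tx":0,"ty":0,"tz":6,"rx":0,"ry":0,"rz":0},{"hand":0.85,"tx":0,"ty":0,"tz":6,"rx":0,"ry":0,"rz":0},{"hand":0.85,"tx":0,"ty":0,"tz":6,"rx":0,"ry":0,"rz":0}]'>/dev/null;python3 go.py .521 -.273 .15 0 0
python3 - <<'E'
from h import *
c=snap('top','t6');d=snap('side','s6')
a=cv2.resize(cv2.imread('pics/t6.png')[120:290,170:270],None,fx=2.5,fy=2.5,interpolation=2);b=cv2.resize(cv2.imread('pics/s6.png')[150:384,110:330],None,fx=1.816,fy=1.816,interpolation=2)
cv2.imwrite('pics/c6.png',np.hstack([a,b[:425]]))
E
```

```text
t 25.35 pos [ 0.6301 -0.1035  0.2251] F [ 1.3 -0.2  0.4] w 0.0783
toolX [ 0.001 -0.003 -1.   ] toolY [1.    0.009 0.001] q [ 23.  28. -22.  92.  12.  62.  -3.]
shift now axes [  7.55 -11.06  16.84]  final axes [  7.51 -10.91  16.95]  turn [ 0.5   0.16 -0.04]
```

View pics/c6.png

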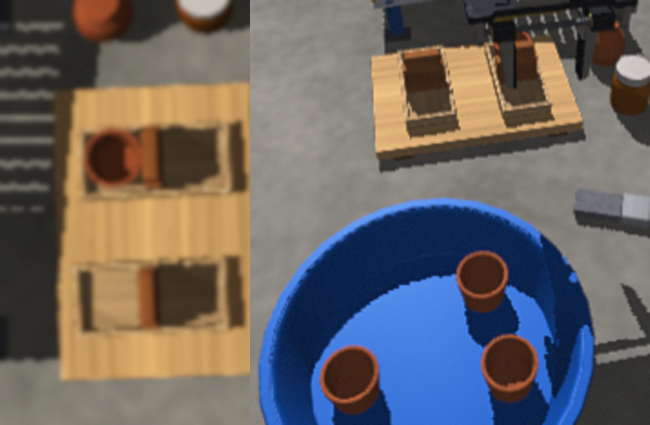

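Cup C stands in compartment a of carrier 1, at (115,157) in the crop, and the other cups have not moved. For A I'll set the jaws tangential to the basin at yaw -42°.

```bash
python3 -m creep '[{"hand":0.88,"tx":0,"ty":-3,"tz":5,"rx":0,"ry":0,"rz":0},{"hand":0.88,"tx":0,"ty":-3,"tz":5,"rx":0,"ry":0,"rz":0},{"hand":0.88,"tx":0,"ty":-3,"tz":5,"rx":0,"ry":0,"rz":0},{"hand":0.88,"tx":0,"ty":0,"tz":0,"rx":10.6,"ry":0,"rz":0},{"hand":0.88,"tx":0,"ty":0,"tz":0,"rx":10.6,"ry":0,"rz":0},{"hand":0.88,"tx":0,"ty":0,"tz":0,"rx":10.6,"ry":0,"rz":0},{"hand":0.88,"tx":0,"ty":0,"tz":0,"rx":10.6,"ry":0,"rz":0},{"hand":0.88,"tx":0,"ty":0,"tz":0,"rx":0,"ry":0,"rz":0}]'>/dev/null;python3 go.py .521 -.2735 .13 -42 0
```

```text
t 26.45 pos [ 0.5373 -0.2616  0.2227] F [ 0.1  0.5 -0.4] w 0.0806
toolX [-0.004 -0.005 -1.   ] toolY [ 0.733 -0.68   0.001] q [ 32.  23. -12.  99.   6.  59. -25.]
shift now axes [ 9.28 -0.39  1.92]  final axes [ 9.27 -0.41  1.98]  turn [-0.86  0.36 -0.06]
```

```bash
python3 -m creep '[{"hand":0.88,"tx":3,"ty":-0.4,"tz":2,"rx":-0.8,"ry":0.3,"rz":0},{"hand":0.88,"tx":4,"ty":0,"tz":0,"rx":0,"ry":0,"rz":0},{"hand":0.88,"tx":4,"ty":0,"tz":0,"rx":0,"ry":0,"rz":0},{"hand":0.88,"tx":1,"ty":0,"tz":0,"rx":0,"ry":0,"rz":0},{"hand":0.88,"tx":0,"ty":0,"tz":0,"rx":0,"ry":0,"rz":0}]'>/dev/null;python3 go.py .521 -.2735 .036 -42 0
```

```text
t 27.07 pos [ 0.5226 -0.2731  0.1013] F [0.  0.1 0.6] w 0.0807
toolX [ 0.004 -0.002 -1.   ] toolY [ 0.755 -0.656  0.004] q [ 33.  30. -11. 105.   8.  45. -23.]
shift now axes [ 6.53 -0.12  0.14]  final axes [ 6.53 -0.09  0.14]  turn [ 1.02 -0.05 -0.24]
```

```bash
python3 -m creep '[{"hand":0.88,"tx":2.2,"ty":0,"tz":0.1,"rx":0.5,"ry":0,"rz":0},{"hand":0.88,"tx":2.2,"ty":0,"tz":0,"rx":0,"ry":0,"rz":0},{"hand":0.88,"tx":1.8,"ty":0,"tz":0,"rx":0,"ry":0,"rz":0},{"hand":0.88,"tx":0.5,"ty":0,"tz":0,"rx":0,"ry":0,"rz":0}]'>/dev/null;python3 go.py .521 -.2735 .036 -42 0
```

```text
t 27.57 pos [ 0.5279 -0.2758  0.0393] F [0.5 0.1 0.5] w 0.0811
toolX [ 0.015 -0.007 -1.   ] toolY [ 0.752 -0.659  0.016] q [ 32.  36. -10. 106.   9.  38. -25.]
shift now axes [ 0.32 -0.67  0.28]  final axes [ 0.33 -0.67  0.29]  turn [ 0.75 -0.26 -0.9 ]
```

```bash
python3 -m creep '[{"hand":0.88,"tx":0.3,"ty":-0.6,"tz":0.2,"rx":0,"ry":-0.2,"rz":-0.9},{"hand":0.88,"tx":0,"ty":0,"tz":0,"rx":0,"ry":0,"rz":0}]' >/dev/null; python3 go.py .521 -.2735 .036 -42 0; python3 -m creep '[{"hand":0,"tx":0,"ty":0,"tz":0,"rx":0,"ry":0,"rz":0},{"hand":0,"tx":0,"ty":0,"tz":0,"rx":0,"ry":0,"rz":0},{"hand":0,"tx":0,"ty":0,"tz":0,"rx":0,"ry":0,"rz":0},{"hand":0,"tx":0,"ty":0,"tz":0,"rx":0,"ry":0,"rz":0}]'; python3 -m creep '[{"hand":0,"tx":-4,"ty":0,"tz":0,"rx":0,"ry":0,"rz":0},{"hand":0,"tx":-5,"ty":0,"tz":0,"rx":0,"ry":0,"rz":0},{"hand":0,"tx":-5,"ty":0,"tz":0,"rx":0,"ry":0,"rz":0},{"hand":0,"tx":-5,"ty":0,"tz":0,"rx":0,"ry":0,"rz":0},{"hand":0,"tx":0,"ty":0,"tz":0,"rx":-10,"ry":0,"rz":0},{"hand":0,"tx":0,"ty":0,"tz":0,"rx":-10,"ry":0,"rz":0},{"hand":0,"tx":0,"ty":0,"tz":0,"rx":-10,"ry":0,"rz":0},{"hand":0,"tx":0,"ty":0,"tz":0,"rx":-10,"ry":0,"rz":0},{"hand":0,"tx":0,"ty":0,"tz":0,"rx":0,"ry":0,"rz":0}]' >/dev/null; python3 go.py .631 .042 .22 0 0
```

```text
t 27.82 pos [ 0.5225 -0.2734  0.0371] F [-0.5 -0.1  0.2] w 0.0807
toolX [ 0.001  0.001 -1.   ] toolY [ 0.752 -0.659  0.   ] q [ 32.  36. -10. 107.   9.  38. -25.]
shift now axes [ 0.11 -0.11  0.1 ]  final axes [ 0.11 -0.11  0.11]  turn [ 0.78 -0.07 -0.02]
time_s: 28.32
tool_pos: [0.5228, -0.2736, 0.038]
orientation: [[0.002, 0.752, -0.659], [0.0, -0.659, -0.752], [-1.0, 0.001, -0.001]]
force: [1.4, -0.3, -1.3]
width: 0.0627
t 29.45 pos [ 0.5212 -0.2732  0.2332] F [-0.3  0.2 -1.9] w 0.0628
toolX [-0.  0. -1.] toolY [ 1.    -0.001 -0.   ] q [ 40.  22. -20.  99.   9.  60.  17.]
shift now axes [  1.34  10.96 -31.53]  final axes [  1.32  10.98 -31.52]  turn [-0.03 -0.03  0.02]
```

```bash
python3 -m creep '[{"hand":0,"tx":0,"ty":2.2,"tz":-6,"rx":0,"ry":0,"rz":0},{"hand":0,"tx":0,"ty":2.2,"tz":-6,"rx":0,"ry":0,"rz":0},{"hand":0,"tx":0,"ty":2.2,"tz":-6,"rx":0,"ry":0,"rz":0},{"hand":0,"tx":0,"ty":2.2,"tz":-6,"rx":0,"ry":0,"rz":0},{"hand":0,"tx":0,"ty":2.2,"tz":-6,"rx":0,"ry":0,"rz":0},{"hand":0,"tx":0,"ty":0.5,"tz":-1.5,"rx":0,"ry":0,"rz":0},{"hand":0,"tx":0,"ty":0,"tz":0,"rx":0,"ry":0,"rz":0}]' >/dev/null; python3 go.py .631 .042 .11 0 0
```

```text
t 30.32 pos [0.6391 0.0375 0.2311] F [ 0.6 -0.3 -1.7] w 0.0621
toolX [-0.002 -0.001 -1.   ] toolY [ 0.999 -0.032 -0.002] q [ 11.  28. -25.  92.  13.  63. -18.]
shift now axes [12.11 -0.8  -0.44]  final axes [12.11 -0.81 -0.45]  turn [-1.84  0.06  0.12]
```

```bash
python3 -m creep '[{"hand":0,"tx":3,"ty":-0.8,"tz":-0.5,"rx":-1.8,"ry":0,"rz":0},{"hand":0,"tx":4,"ty":0,"tz":0,"rx":0,"ry":0,"rz":0},{"hand":0,"tx":4,"ty":0,"tz":0,"rx":0,"ry":0,"rz":0},{"hand":0,"tx":0.5,"ty":0,"tz":0,"rx":0,"ry":0,"rz":0},{"hand":0,"tx":0,"ty":0,"tz":0,"rx":0,"ry":0,"rz":0}]'>/dev/null;python3 go.py .631 .042 .062 0 0
```

```text
t 30.95 pos [0.6313 0.0305 0.1152] F [-0.7  0.9 -1.3] w 0.0623
toolX [ 0.    -0.008 -1.   ] toolY [ 1.    -0.019  0.   ] q [ 10.  35. -22.  98.  17.  51. -20.]
shift now axes [ 5.32 -0.05 -1.19]  final axes [ 5.32 -0.03 -1.15]  turn [-1.11  0.44 -0.02]
```

```bash
python3 -m creep '[{"hand":0,"tx":1.2,"ty":0,"tz":-1.2,"rx":-1.1,"ry":0.4,"rz":0},{"hand":0,"tx":1.4,"ty":0,"tz":0,"rx":0,"ry":0,"rz":0},{"hand":0,"tx":1.2,"ty":0,"tz":0,"rx":0,"ry":0,"rz":0},{"hand":0,"tx":0,"ty":0,"tz":0,"rx":0,"ry":0,"rz":0}]'>/dev/null;python3 go.py .631 .042 .062 0 0
```

```text
t 31.45 pos [0.6336 0.0428 0.078 ] F [-0.3 -0.6 -2.4] w 0.0624
toolX [ 0.006 -0.    -1.   ] toolY [ 1.    -0.     0.006] q [  9.  37. -22.  99.  18.  47. -21.]
shift now axes [ 1.6  -0.27  0.08]  final axes [ 1.6  -0.26  0.08]  turn [-0.01  0.01 -0.32]
```

```bash
python3 -m creep '[{"hand":0,"tx":0.6,"ty":-0.3,"tz":0.1,"rx":0,"ry":0,"rz":-0.4},{"hand":0,"tx":0.6,"ty":0,"tz":0,"rx":0,"ry":0,"rz":0},{"hand":0,"tx":0.3,"ty":0,"tz":0,"rx":0,"ry":0,"rz":0}]'|grep -E 'pos|force';python3 -m creep '[{"hand":0,"tx":0.2,"ty":0,"tz":0,"rx":0,"ry":0,"rz":0}]'|grep -E 'pos|force'
```

```text
tool_pos: [0.631, 0.0417, 0.0626]
force: [0.1, -0.6, -1.4]
tool_pos: [0.6309, 0.0417, 0.0618]
force: [-7.1, -2.0, 18.1]
```

Contact. Release, and move toward B with the jaws at yaw -90.

```bash
python3 -m creep '[{"hand":0.1,"tx":0,"ty":0,"tz":0,"rx":0,"ry":0,"rz":0},{"hand":0.85,"tx":0,"ty":0,"tz":0,"rx":0,"ry":0,"rz":0},{"hand":0.85,"tx":0,"ty":0,"tz":0,"rx":0,"ry":0,"rz":0},{"hand":0.85,"tx":0,"ty":0,"tz":0,"rx":0,"ry":0,"rz":0},{"hand":0.85,"tx":-3,"ty":0,"tz":0,"rx":0,"ry":0,"rz":0},{"hand":0.85,"tx":-5,"ty":0,"tz":0,"rx":0,"ry":0,"rz":0},{"hand":0.85,"tx":-5,"ty":0,"tz":0,"rx":0,"ry":0,"rz":0},{"hand":0.85,"tx":-3,"ty":0,"tz":5,"rx":0,"ry":0,"rz":0},{"hand":0.85,"tx":0,"ty":-1,"tz":6,"rx":0,"ry":0,"rz":0},{"hand":0.85,"tx":0,"ty":-1,"tz":6,"rx":0,"ry":0,"rz":0},{"hand":0.85,"tx":0,"ty":-1,"tz":6,"rx":0,"ry":0,"rz":0},{"hand":0.85,"tx":0,"ty":-1,"tz":6,"rx":0,"ry":0,"rz":0}]'>/dev/null; python3 -m creep '[{"hand":0.88,"tx":0,"ty":0,"tz":0,"rx":10,"ry":0,"rz":0},{"hand":0.88,"tx":0,"ty":0,"tz":0,"rx":10,"ry":0,"rz":0},{"hand":0.88,"tx":0,"ty":0,"tz":0,"rx":10,"ry":0,"rz":0},{"hand":0.88,"tx":0,"ty":0,"tz":0,"rx":10,"ry":0,"rz":0},{"hand":0.88,"tx":0,"ty":0,"tz":0,"rx":10,"ry":0,"rz":0},{"hand":0.88,"tx":0,"ty":0,"tz":0,"rx":10,"ry":0,"rz":0},{"hand":0.88,"tx":0,"ty":0,"tz":0,"rx":10,"ry":0,"rz":0},{"hand":0.88,"tx":0,"ty":0,"tz":0,"rx":10,"ry":0,"rz":0},{"hand":0.88,"tx":0,"ty":0,"tz":0,"rx":10,"ry":0,"rz":0},{"hand":0.88,"tx":0,"ty":0,"tz":0,"rx":0,"ry":0,"rz":0}]'>/dev/null;python3 go.py .535 -.385 .13 -90 0
python3 - <<'E'
from h import *
c=snap('top','t7');d=snap('side','s7')
a=cv2.resize(cv2.imread('pics/t7.png')[120:290,170:270],None,fx=2.5,fy=2.5,interpolation=2);b=cv2.resize(cv2.imread('pics/s7.png')[150:384,110:330],None,fx=1.816,fy=1.816,interpolation=2)
cv2.imwrite('pics/c7.png',np.hstack([a,b[:425]]))
E
```

```text
t 34.7 pos [ 0.5909 -0.2579  0.2273] F [-0.5 -0.1  0.3] w 0.0807
toolX [ 0.003 -0.001 -1.   ] toolY [-0.048 -0.999  0.001] q [ 22.  26.  -2.  93.   1.  61. -73.]
shift now axes [ 9.72 12.95  5.  ]  final axes [ 9.73 12.71  5.59]  turn [-2.76 -0.17 -0.06]
```

View pics/c7.png

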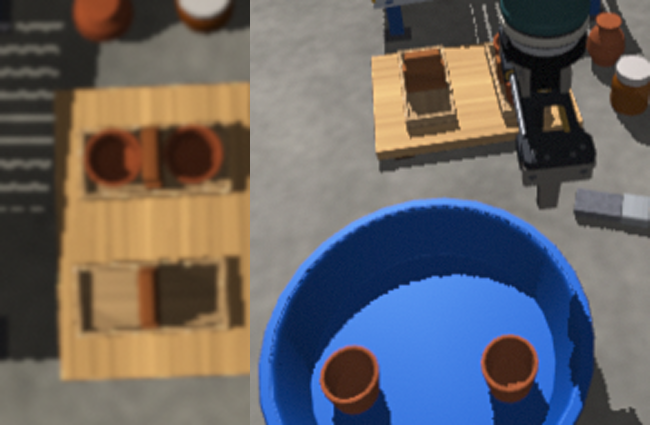

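Both cups stand in carrier 1, at (115,157) and (194,154) in the crop. B (509,362) and D (350,373) have not moved. Next is B.

```bash
python3 -m creep '[{"hand":0.88,"tx":0,"ty":4.3,"tz":1.7,"rx":-2.7,"ry":0,"rz":0},{"hand":0.88,"tx":1,"ty":4.2,"tz":1.8,"rx":0,"ry":0,"rz":0},{"hand":0.88,"tx":3,"ty":4.2,"tz":1.8,"rx":0,"ry":0,"rz":0},{"hand":0.88,"tx":3,"ty":0,"tz":0,"rx":0,"ry":0,"rz":0},{"hand":0.88,"tx":3,"ty":0,"tz":0,"rx":0,"ry":0,"rz":0},{"hand":0.88,"tx":0,"ty":0,"tz":0,"rx":0,"ry":0,"rz":0}]'>/dev/null;python3 go.py .5345 -.3855 .036 -90 0
```

```text
t 35.55 pos [ 0.5363 -0.3886  0.1253] F [ 0.1  0.3 -0.3] w 0.0807
toolX [ 0.006 -0.001 -1.   ] toolY [ 0.019 -1.     0.001] q [ 34.  34.  -1.  95.   1.  51. -56.]
shift now axes [ 8.93 -0.32  0.23]  final axes [ 8.93 -0.31  0.18]  turn [ 1.09 -0.36 -0.07]
```

```bash
python3 -m creep '[{"hand":0.88,"tx":3,"ty":-0.3,"tz":0.2,"rx":0.5,"ry":-0.4,"rz":0},{"hand":0.88,"tx":2.5,"ty":0,"tz":0.1,"rx":0,"ry":-0.2,"rz":0},{"hand":0.88,"tx":2,"ty":0,"tz":0.1,"rx":0,"ry":-0.2,"rz":0},{"hand":0.88,"tx":1,"ty":0,"tz":0,"rx":0,"ry":0,"rz":0},{"hand":0.88,"tx":0,"ty":0,"tz":0,"rx":0,"ry":0,"rz":0}]'>/dev/null;python3 go.py .5345 -.3855 .036 -90 0
```

```text
t 36.17 pos [ 0.5373 -0.3873  0.0443] F [ 0.4 -0.2 -0.6] w 0.0811
toolX [ 0.001 -0.005 -1.   ] toolY [ 0.017 -1.     0.005] q [ 33.  40.  -1.  96.   1.  43. -57.]
shift now axes [ 0.82 -0.19  0.28]  final axes [ 0.83 -0.18  0.28]  turn [ 0.95 -0.06 -0.31]
```

```bash
python3 -m creep '[{"hand":0.88,"tx":0.8,"ty":-0.2,"tz":0.3,"rx":0,"ry":0,"rz":-0.3},{"hand":0.88,"tx":0,"ty":0,"tz":0,"rx":0,"ry":0,"rz":0}]' >/dev/null; python3 go.py .5345 -.3855 .036 -90 0; python3 -m creep '[{"hand":0,"tx":0,"ty":0,"tz":0,"rx":0,"ry":0,"rz":0},{"hand":0,"tx":0,"ty":0,"tz":0,"rx":0,"ry":0,"rz":0},{"hand":0,"tx":0,"ty":0,"tz":0,"rx":0,"ry":0,"rz":0},{"hand":0,"tx":0,"ty":0,"tz":0,"rx":0,"ry":0,"rz":0}]'; python3 -m creep '[{"hand":0,"tx":-4,"ty":0,"tz":0,"rx":0,"ry":0,"rz":0},{"hand":0,"tx":-5,"ty":0,"tz":0,"rx":0,"ry":0,"rz":0},{"hand":0,"tx":-5,"ty":0,"tz":0,"rx":0,"ry":0,"rz":0},{"hand":0,"tx":-5,"ty":0,"tz":0,"rx":-10,"ry":0,"rz":0},{"hand":0,"tx":0,"ty":0,"tz":0,"rx":-10,"ry":0,"rz":0},{"hand":0,"tx":0,"ty":0,"tz":0,"rx":-10,"ry":0,"rz":0},{"hand":0,"tx":0,"ty":0,"tz":0,"rx":-10,"ry":0,"rz":0},{"hand":0,"tx":0,"ty":0,"tz":0,"rx":-10,"ry":0,"rz":0},{"hand":0,"tx":0,"ty":0,"tz":0,"rx":-10,"ry":0,"rz":0},{"hand":0,"tx":0,"ty":0,"tz":0,"rx":-10,"ry":0,"rz":0},{"hand":0,"tx":0,"ty":0,"tz":0,"rx":-10,"ry":0,"rz":0},{"hand":0,"tx":0,"ty":0,"tz":0,"rx":-9,"ry":0,"rz":0}]' >/dev/null; python3 go.py .482 .131 .22 0 0
```

```text
t 36.42 pos [ 0.5349 -0.3858  0.0373] F [ 0.  -0.2 -0.2] w 0.0808
toolX [ 0.003 -0.001 -1.   ] toolY [ 0.017 -1.     0.001] q [ 34.  40.  -1.  97.   1.  43. -57.]
shift now axes [ 0.13 -0.03  0.04]  final axes [ 0.13 -0.03  0.04]  turn [ 0.96 -0.17 -0.07]
time_s: 36.92
tool_pos: [0.5353, -0.3861, 0.0381]
orientation: [[0.004, 0.017, -1.0], [-0.002, -1.0, -0.017], [-1.0, 0.002, -0.004]]
force: [-0.2, 0.1, -0.9]
width: 0.0622
t 38.42 pos [ 0.5331 -0.3852  0.2335] F [ 0.2  0.5 -0.9] w 0.0625
toolX [ 0.001 -0.002 -1.   ] toolY [0.999 0.051 0.001] q [ 47.  29. -20.  89.  11.  64.  27.]
shift now axes [  1.25  -2.49 -51.81]  final axes [  1.35  -5.11 -51.62]  turn [ 2.9   0.1  -0.06]
```

```bash
python3 -m creep '[{"hand":0,"tx":0,"ty":-0.5,"tz":-6,"rx":2.9,"ry":0,"rz":0},{"hand":0,"tx":0,"ty":-0.5,"tz":-6,"rx":0,"ry":0,"rz":0},{"hand":0,"tx":0,"ty":-0.5,"tz":-6,"rx":0,"ry":0,"rz":0},{"hand":0,"tx":0,"ty":-0.5,"tz":-6,"rx":0,"ry":0,"rz":0},{"hand":0,"tx":0,"ty":-0.5,"tz":-6,"rx":0,"ry":0,"rz":0},{"hand":0,"tx":0,"ty":-0.5,"tz":-6,"rx":0,"ry":0,"rz":0},{"hand":0,"tx":0,"ty":-0.5,"tz":-6,"rx":0,"ry":0,"rz":0},{"hand":0,"tx":0,"ty":-0.5,"tz":-6,"rx":0,"ry":0,"rz":0},{"hand":0,"tx":0,"ty":-0.5,"tz":-3.5,"rx":0,"ry":0,"rz":0},{"hand":0,"tx":0,"ty":0,"tz":0,"rx":0,"ry":0,"rz":0}]' >/dev/null; python3 go.py .482 .131 .11 0 0
```

```text
t 39.67 pos [0.4838 0.1435 0.2321] F [ 0.  -0.5 -1.3] w 0.0622
toolX [ 0.005 -0.003 -1.   ] toolY [ 1.    -0.004  0.005] q [  9.  16. -35. 110.  11.  57. -31.]
shift now axes [12.22 -0.24  1.21]  final axes [12.21 -0.18  1.25]  turn [-0.21  0.16 -0.31]
```

```bash
python3 -m creep '[{"hand":0,"tx":3,"ty":-0.2,"tz":1.2,"rx":0,"ry":0,"rz":-0.3},{"hand":0,"tx":4,"ty":0,"tz":0,"rx":0,"ry":0,"rz":0},{"hand":0,"tx":4,"ty":0,"tz":0,"rx":0,"ry":0,"rz":0},{"hand":0,"tx":0.5,"ty":0,"tz":0,"rx":0,"ry":0,"rz":0},{"hand":0,"tx":0,"ty":0,"tz":0,"rx":0,"ry":0,"rz":0}]'>/dev/null;python3 go.py .482 .131 .062 0 0
```

```text
t 40.3 pos [0.485  0.1258 0.1162] F [ 0.2  2.5 -1.1] w 0.0622
toolX [ 0.005 -0.005 -1.   ] toolY [ 1.    -0.01   0.005] q [  7.  25. -30. 116.  19.  44. -36.]
shift now axes [ 5.41 -0.33 -0.54]  final axes [ 5.42 -0.3  -0.52]  turn [-0.56  0.29 -0.27]
```

```bash
python3 -m creep '[{"hand":0,"tx":1.2,"ty":-0.3,"tz":-0.5,"rx":-0.5,"ry":0.3,"rz":-0.3},{"hand":0,"tx":1.4,"ty":0,"tz":0,"rx":0,"ry":0,"rz":0},{"hand":0,"tx":1.2,"ty":0,"tz":0,"rx":0,"ry":0,"rz":0},{"hand":0,"tx":0,"ty":0,"tz":0,"rx":0,"ry":0,"rz":0}]'>/dev/null;python3 go.py .482 .131 .062 0 0
```

```text
t 40.8 pos [0.484  0.1303 0.0783] F [ 0.2 -0.3 -1.1] w 0.0623
toolX [ 0.004 -0.    -1.   ] toolY [ 1.    -0.002  0.004] q [  5.  28. -29. 117.  21.  39. -38.]
shift now axes [ 1.63 -0.21 -0.07]  final axes [ 1.63 -0.2  -0.07]  turn [-0.09  0.   -0.23]
```

```bash
python3 -m creep '[{"hand":0,"tx":0.6,"ty":-0.2,"tz":0,"rx":0,"ry":0,"rz":-0.3},{"hand":0,"tx":0.6,"ty":0,"tz":0,"rx":0,"ry":0,"rz":0},{"hand":0,"tx":0.3,"ty":0,"tz":0,"rx":0,"ry":0,"rz":0}]'|grep -E 'pos|force';python3 -m creep '[{"hand":0,"tx":0.2,"ty":0,"tz":0,"rx":0,"ry":0,"rz":0}]'|grep -E 'pos|force'
```

```text
tool_pos: [0.4824, 0.1305, 0.0627]
force: [0.1, -0.1, -0.4]
tool_pos: [0.4823, 0.1304, 0.0617]
force: [-7.8, -3.4, 28.1]
```

```bash
python3 -m creep '[{"hand":0.1,"tx":0,"ty":0,"tz":0,"rx":0,"ry":0,"rz":0},{"hand":0.85,"tx":0,"ty":0,"tz":0,"rx":0,"ry":0,"rz":0},{"hand":0.85,"tx":0,"ty":0,"tz":0,"rx":0,"ry":0,"rz":0},{"hand":0.85,"tx":0,"ty":0,"tz":0,"rx":0,"ry":0,"rz":0},{"hand":0.85,"tx":-3,"ty":0,"tz":0,"rx":0,"ry":0,"rz":0},{"hand":0.85,"tx":-5,"ty":0,"tz":0,"rx":0,"ry":0,"rz":0},{"hand":0.85,"tx":-5,"ty":0,"tz":0,"rx":0,"ry":0,"rz":0},{"hand":0.85,"tx":-3,"ty":0,"tz":5,"rx":0,"ry":0,"rz":0},{"hand":0.85,"tx":0,"ty":0,"tz":6,"rx":0,"ry":0,"rz":0},{"hand":0.85,"tx":0,"ty":0,"tz":6,"rx":0,"ry":0,"rz":0},{"hand":0.85,"tx":0,"ty":0,"tz":6,"rx":0,"ry":0,"rz":0},{"hand":0.85,"tx":0,"ty":0,"tz":6,"rx":0,"ry":0,"rz":0}]'>/dev/null; python3 -m creep '[{"hand":0.88,"tx":0,"ty":0,"tz":6,"rx":0,"ry":0,"rz":0},{"hand":0.88,"tx":0,"ty":0,"tz":6,"rx":0,"ry":0,"rz":0},{"hand":0.88,"tx":0,"ty":0,"tz":0,"rx":10,"ry":0,"rz":0},{"hand":0.88,"tx":0,"ty":0,"tz":0,"rx":10,"ry":0,"rz":0},{"hand":0.88,"tx":0,"ty":0,"tz":0,"rx":10,"ry":0,"rz":0},{"hand":0.88,"tx":0,"ty":0,"tz":0,"rx":10,"ry":0,"rz":0},{"hand":0.88,"tx":0,"ty":0,"tz":0,"rx":10,"ry":0,"rz":0},{"hand":0.88,"tx":0,"ty":0,"tz":0,"rx":10,"ry":0,"rz":0},{"hand":0.88,"tx":0,"ty":0,"tz":0,"rx":10,"ry":0,"rz":0},{"hand":0.88,"tx":0,"ty":0,"tz":0,"rx":10,"ry":0,"rz":0},{"hand":0.88,"tx":0,"ty":0,"tz":0,"rx":10,"ry":0,"rz":0}]'>/dev/null;python3 go.py .3627 -.366 .13 -90 0
python3 - <<'E'
from h import *
c=snap('top','t8');d=snap('side','s8')
a=cv2.resize(cv2.imread('pics/t8.png')[120:290,170:270],None,fx=2.5,fy=2.5,interpolation=2);b=cv2.resize(cv2.imread('pics/s8.png')[150:384,110:330],None,fx=1.816,fy=1.816,interpolation=2)
cv2.imwrite('pics/c8.png',np.hstack([a,b[:425]]))
E
```

```text
t 44.17 pos [ 0.4827 -0.2933  0.2262] F [ 0.3  0.3 -0.5] w 0.0807
toolX [ 0.002 -0.001 -1.   ] toolY [-0.052 -0.999  0.001] q [ 32.  19.  -5. 104.   2.  57. -67.]
shift now axes [ 9.6   7.89 11.62]  final axes [ 9.62  7.27 12.  ]  turn [-3.   -0.11 -0.04]
```

View pics/c8.png

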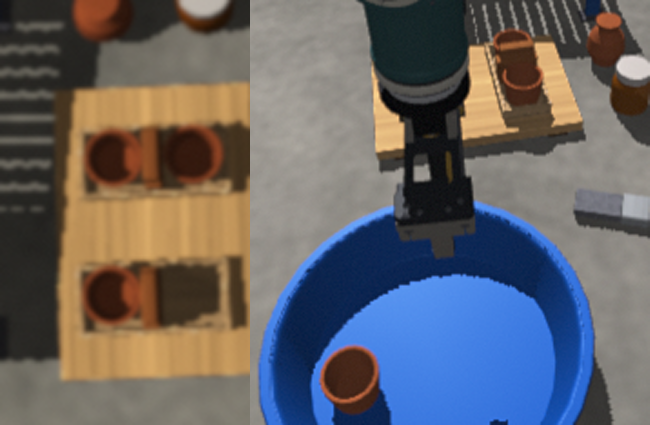

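Three cups are placed; the third is at (112,294) in the crop. D (350,373) has not moved. Now D.

```bash
python3 -m creep '[{"hand":0.88,"tx":0,"ty":2.4,"tz":4,"rx":-3,"ry":0,"rz":0},{"hand":0.88,"tx":1,"ty":2.4,"tz":4,"rx":0,"ry":0,"rz":0},{"hand":0.88,"tx":3,"ty":2.4,"tz":4,"rx":0,"ry":0,"rz":0},{"hand":0.88,"tx":3,"ty":0,"tz":0,"rx":0,"ry":0,"rz":0},{"hand":0.88,"tx":3,"ty":0,"tz":0,"rx":0,"ry":0,"rz":0},{"hand":0.88,"tx":0,"ty":0,"tz":0,"rx":0,"ry":0,"rz":0}]'>/dev/null;python3 go.py .3627 -.366 .036 -90 0
```

```text
t 45.02 pos [ 0.36   -0.367   0.1242] F [1.  0.1 0.7] w 0.0806
toolX [ 0.004 -0.003 -1.   ] toolY [ 0.032 -0.999  0.003] q [ 44.  22.  -3. 116.   1.  42. -48.]
shift now axes [ 8.82 -0.12 -0.23]  final axes [ 8.82 -0.1  -0.27]  turn [ 1.84 -0.24 -0.17]
```

```bash
python3 -m creep '[{"hand":0.88,"tx":3,"ty":0,"tz":-0.1,"rx":1,"ry":-0.3,"rz":0},{"hand":0.88,"tx":2.5,"ty":0,"tz":0,"rx":0,"ry":-0.2,"rz":0},{"hand":0.88,"tx":2,"ty":0,"tz":0,"rx":0,"ry":-0.2,"rz":0},{"hand":0.88,"tx":1,"ty":0,"tz":0,"rx":0,"ry":0,"rz":0},{"hand":0.88,"tx":0,"ty":0,"tz":0,"rx":0,"ry":0,"rz":0}]'>/dev/null;python3 go.py .3627 -.366 .036 -90 0
```

```text
t 45.65 pos [ 0.3664 -0.3701  0.043 ] F [ 0.3  0.7 -0.8] w 0.081
toolX [ 0.    -0.009 -1.   ] toolY [ 0.026 -1.     0.009] q [ 43.  30.  -2. 117.   3.  33. -49.]
shift now axes [ 0.69 -0.43  0.36]  final axes [ 0.7  -0.41  0.37]  turn [ 1.48 -0.01 -0.53]
```

```bash
python3 -m creep '[{"hand":0.88,"tx":0.7,"ty":-0.4,"tz":0.4,"rx":0,"ry":0,"rz":-0.5},{"hand":0.88,"tx":0,"ty":0,"tz":0,"rx":0,"ry":0,"rz":0}]' >/dev/null; python3 go.py .3627 -.366 .036 -90 0; python3 -m creep '[{"hand":0,"tx":0,"ty":0,"tz":0,"rx":0,"ry":0,"rz":0},{"hand":0,"tx":0,"ty":0,"tz":0,"rx":0,"ry":0,"rz":0},{"hand":0,"tx":0,"ty":0,"tz":0,"rx":0,"ry":0,"rz":0},{"hand":0,"tx":0,"ty":0,"tz":0,"rx":0,"ry":0,"rz":0}]'; python3 -m creep '[{"hand":0,"tx":-4,"ty":0,"tz":0,"rx":0,"ry":0,"rz":0},{"hand":0,"tx":-5,"ty":0,"tz":0,"rx":0,"ry":0,"rz":0},{"hand":0,"tx":-5,"ty":0,"tz":-3,"rx":0,"ry":0,"rz":0},{"hand":0,"tx":-5,"ty":0,"tz":-6,"rx":0,"ry":0,"rz":0},{"hand":0,"tx":0,"ty":0,"tz":-3,"rx":-10,"ry":0,"rz":0},{"hand":0,"tx":0,"ty":0,"tz":0,"rx":-10,"ry":0,"rz":0},{"hand":0,"tx":0,"ty":0,"tz":0,"rx":-10,"ry":0,"rz":0},{"hand":0,"tx":0,"ty":0,"tz":0,"rx":-10,"ry":0,"rz":0},{"hand":0,"tx":0,"ty":0,"tz":0,"rx":-10,"ry":0,"rz":0},{"hand":0,"tx":0,"ty":0,"tz":0,"rx":-10,"ry":0,"rz":0},{"hand":0,"tx":0,"ty":0,"tz":0,"rx":-10,"ry":0,"rz":0},{"hand":0,"tx":0,"ty":0,"tz":0,"rx":-10,"ry":0,"rz":0}]' >/dev/null; python3 go.py .4835 .0465 .22 0 0
```

```text
t 45.9 pos [ 0.3629 -0.3668  0.0371] F [-0.3  0.2  0.7] w 0.081
toolX [ 0.002 -0.002 -1.   ] toolY [ 0.027 -1.     0.002] q [ 44.  30.  -2. 117.   2.  32. -49.]
shift now axes [ 0.11 -0.08  0.02]  final axes [ 0.11 -0.08  0.02]  turn [ 1.52 -0.12 -0.1 ]
time_s: 46.4
tool_pos: [0.3632, -0.3671, 0.0379]
orientation: [[0.003, 0.027, -1.0], [-0.003, -1.0, -0.027], [-1.0, 0.003, -0.003]]
force: [0.2, -0.4, -1.2]
width: 0.0608
t 47.9 pos [ 0.4731 -0.3617  0.2216] F [-0.   0.3 -1.1] w 0.0615
toolX [-0.002  0.001 -1.   ] toolY [ 0.995 -0.102 -0.002] q [ 50.  24. -20.  99.   9.  59.  21.]
shift now axes [  0.21  -3.13 -40.72]  final axes [  0.16   1.04 -40.82]  turn [-5.86 -0.08  0.1 ]
```

```bash
python3 -m creep '[{"hand":0,"tx":0,"ty":0,"tz":0,"rx":-5.8,"ry":0,"rz":0},{"hand":0,"tx":0,"ty":0.1,"tz":-6,"rx":0,"ry":0,"rz":0},{"hand":0,"tx":0,"ty":0.1,"tz":-6,"rx":0,"ry":0,"rz":0},{"hand":0,"tx":0,"ty":0.1,"tz":-6,"rx":0,"ry":0,"rz":0},{"hand":0,"tx":0,"ty":0.1,"tz":-6,"rx":0,"ry":0,"rz":0},{"hand":0,"tx":0,"ty":0.1,"tz":-6,"rx":0,"ry":0,"rz":0},{"hand":0,"tx":0,"ty":0.1,"tz":-6,"rx":0,"ry":0,"rz":0},{"hand":0,"tx":0,"ty":0.1,"tz":-4,"rx":0,"ry":0,"rz":0},{"hand":0,"tx":0,"ty":0,"tz":0,"rx":0,"ry":0,"rz":0}]' >/dev/null; python3 go.py .4835 .047 .11 0 0
```

```text
t 49.02 pos [0.4778 0.0489 0.2207] F [ 0.3 -1.  -0.8] w 0.061
toolX [-0.002  0.002 -1.   ] toolY [ 1.     0.001 -0.002] q [ 20.  14. -34. 113.  10.  55. -19.]
shift now axes [11.07  0.58  0.21]  final axes [11.07  0.57  0.19]  turn [ 0.03 -0.1   0.09]
```

```bash
python3 -m creep '[{"hand":0,"tx":3,"ty":0.5,"tz":0.2,"rx":0,"ry":0,"rz":0},{"hand":0,"tx":4,"ty":0,"tz":0,"rx":0,"ry":0,"rz":0},{"hand":0,"tx":3,"ty":0,"tz":0,"rx":0,"ry":0,"rz":0},{"hand":0,"tx":0.5,"ty":0,"tz":0,"rx":0,"ry":0,"rz":0},{"hand":0,"tx":0,"ty":0,"tz":0,"rx":0,"ry":0,"rz":0}]'>/dev/null;python3 go.py .4835 .047 .062 0 0
```

```text
t 49.65 pos [0.4841 0.0415 0.1137] F [-0.1  0.2 -1.4] w 0.061
toolX [ 0.    -0.002 -1.   ] toolY [ 1.    -0.005  0.   ] q [ 16.  24. -30. 118.  18.  42. -25.]
shift now axes [ 5.16 -0.06 -0.56]  final axes [ 5.17 -0.06 -0.55]  turn [-0.28  0.11 -0.01]
```

```bash
python3 -m creep '[{"hand":0,"tx":1.2,"ty":-0.1,"tz":-0.6,"rx":-0.3,"ry":0.1,"rz":0},{"hand":0,"tx":1.4,"ty":0,"tz":0,"rx":0,"ry":0,"rz":-0.2},{"hand":0,"tx":1.0,"ty":0,"tz":0,"rx":0,"ry":0,"rz":0},{"hand":0,"tx":0,"ty":0,"tz":0,"rx":0,"ry":0,"rz":0}]'>/dev/null;python3 go.py .4835 .047 .062 0 0
```

```text
t 50.15 pos [0.4848 0.0475 0.0774] F [-0.3  0.5 -1. ] w 0.061
toolX [ 0.001 -0.    -1.   ] toolY [ 1.    -0.     0.001] q [ 14.  27. -28. 119.  21.  38. -28.]
shift now axes [ 1.54 -0.13  0.05]  final axes [ 1.54 -0.13  0.05]  turn [-0.01  0.02 -0.04]
```

```bash
python3 -m creep '[{"hand":0,"tx":0.6,"ty":-0.1,"tz":0,"rx":0,"ry":0,"rz":0},{"hand":0,"tx":0.6,"ty":0,"tz":0,"rx":0,"ry":0,"rz":0},{"hand":0,"tx":0.3,"ty":0,"tz":0,"rx":0,"ry":0,"rz":0}]'|grep -E 'pos|force';python3 -m creep '[{"hand":0,"tx":0.2,"ty":0,"tz":0,"rx":0,"ry":0,"rz":0}]'|grep -E 'pos|force'
```

```text
tool_pos: [0.4842, 0.0476, 0.0619]
force: [-2.0, -1.9, 11.9]
tool_pos: [0.4841, 0.0475, 0.0615]
force: [-11.6, -2.2, 36.6]
```

```bash
python3 -m creep '[{"hand":0.1,"tx":-0.1,"ty":0,"tz":0,"rx":0,"ry":0,"rz":0},{"hand":0.85,"tx":0,"ty":0,"tz":0,"rx":0,"ry":0,"rz":0},{"hand":0.85,"tx":0,"ty":0,"tz":0,"rx":0,"ry":0,"rz":0},{"hand":0.85,"tx":0,"ty":0,"tz":0,"rx":0,"ry":0,"rz":0},{"hand":0.85,"tx":-3,"ty":0,"tz":0,"rx":0,"ry":0,"rz":0},{"hand":0.85,"tx":-5,"ty":0,"tz":0,"rx":0,"ry":0,"rz":0},{"hand":0.85,"tx":-5,"ty":0,"tz":0,"rx":0,"ry":0,"rz":0},{"hand":0.85,"tx":-3,"ty":0,"tz":5,"rx":0,"ry":0,"rz":0},{"hand":0.85,"tx":0,"ty":0,"tz":6,"rx":0,"ry":0,"rz":0},{"hand":0.85,"tx":0,"ty":0,"tz":6,"rx":0,"ry":0,"rz":0},{"hand":0.85,"tx":0,"ty":0,"tz":6,"rx":0,"ry":0,"rz":0},{"hand":0.85,"tx":0,"ty":0,"tz":6,"rx":0,"ry":0,"rz":0}]'>/dev/null; python3 -m creep '[{"hand":0.85,"tx":0,"ty":0,"tz":6,"rx":0,"ry":0,"rz":0},{"hand":0.85,"tx":0,"ty":0,"tz":6,"rx":0,"ry":0,"rz":0},{"hand":0.85,"tx":0,"ty":0,"tz":6,"rx":0,"ry":0,"rz":0},{"hand":0.85,"tx":0,"ty":0,"tz":6,"rx":0,"ry":0,"rz":0},{"hand":0.85,"tx":0,"ty":0,"tz":0,"rx":0,"ry":0,"rz":0}]'
python3 - <<'E'
from h import *
c=snap('top','t9');d=snap('side','s9')
a=cv2.resize(cv2.imread('pics/t9.png')[100:290,80:280],None,fx=2.1,fy=2.1,interpolation=2);b=cv2.resize(cv2.imread('pics/s9.png')[90:290,160:340],None,fx=1.995,fy=1.995,interpolation=2)
cv2.imwrite('pics/c9.png',np.hstack([a,b[:399]]))if a.shape[0]==b[:399].shape[0] else cv2.imwrite('pics/c9.png',np.hstack([a,cv2.resize(b,(360,a.shape[0]))]))
E
```

```text
time_s: 52.78
tool_pos: [0.4859, -0.4989, 0.2277]
orientation: [[0.003, 1.0, 0.004], [-0.004, 0.004, -1.0], [-1.0, 0.003, 0.004]]
force: [-0.0, 0.5, -0.4]
width: 0.078
```

View pics/c9.png

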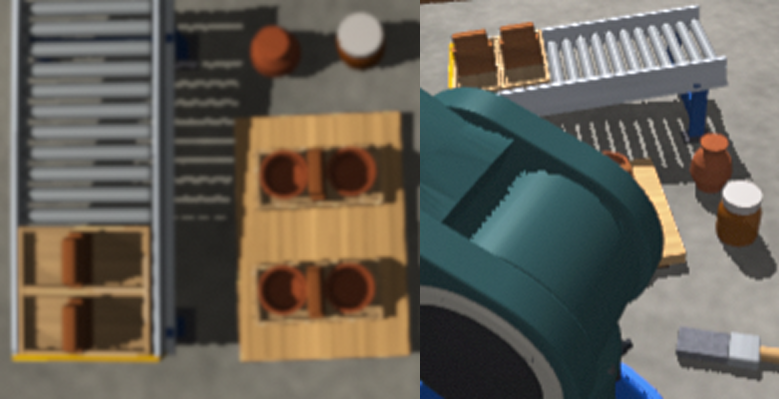

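All four cups are in compartments: (284,173), (352,171), (284,289) and (351,288) in the crop. Carriers 3 and 4 are at the stop. The arm hides the side view, so I'll move it aside and check from there too.

```bash
python3 -m creep '[{"hand":0.85,"tx":0,"ty":-5,"tz":2,"rx":0,"ry":0,"rz":0},{"hand":0.85,"tx":0,"ty":-5,"tz":2,"rx":0,"ry":0,"rz":0},{"hand":0.85,"tx":0,"ty":-5,"tz":2,"rx":0,"ry":0,"rz":0},{"hand":0.85,"tx":0,"ty":-5,"tz":2,"rx":0,"ry":0,"rz":0},{"hand":0.85,"tx":0,"ty":0,"tz":0,"rx":0,"ry":0,"rz":0}]'|grep pos
python3 - <<'E'
from h import *
c=snap('top','t10');d=snap('side','s10')
b=cv2.resize(cv2.imread('pics/s10.png')[80:384,100:360],None,fx=1.9,fy=1.9,interpolation=2);cv2.imwrite('pics/c10.png',b)
for u in((284,173),(352,171),(284,289),(351,288)): print(hit(c,np.array(u)/2.1+[80,100],.078).round(4))
E
```

```text
tool_pos: [0.2915, -0.5681, 0.2276]
[0.6317 0.1236]
[0.6317 0.0378]
[0.4859 0.1264]
[0.4851 0.0427]
```

View pics/c10.png

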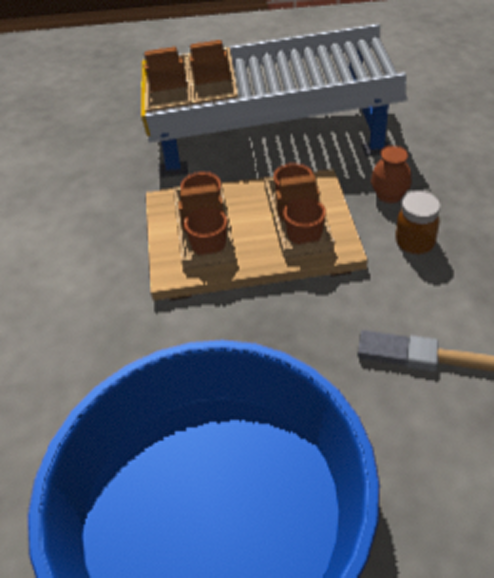

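The basin is empty. Both carriers are flat with upright cups, and the measured cup centres are within about 6 mm of the compartment estimates. Vase, jar and brush look untouched.

```bash
python3 -c "
from workcell import bot
bot.sign_off(); print(bot.observe()['time_s'])"
```

```text
the job is handed in; nothing more can be done
the job is handed in; nothing more can be done
```

The job is done and handed in, at about 54 s of the 210 s allowed; the hand-in gave no verdict. There were four cups, so I took carriers 1 and 2 from the lane, set them on the ware board and stood a cup in each of the four compartments.

**What the last checks showed:**
- **Pictures:** From both cameras, the cups stand upright, both carriers lie flat and the basin is empty. Carriers 3 and 4 are at the stop, and the vase, jar and brush look unmoved.
- **Cup centres:** In the overhead picture they came out about 3 to 6 mm from my estimates of the compartment centres (limit 16 mm).

**What disagreed:**
- **Heights from two cameras:** These read 2–3 mm lower than the text. One board corner came out about 20 mm low, probably because I read its edge badly in the side picture, so I left that height out.
- **Setting down carrier 1:** The force reading showed no contact, but it would not go lower. I judged from the picture and released it; it sits flat.
- **Setting down the cups:** Wrist force rose to 18–37 N, under the 120 N limit.

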